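# Clear the die bed and lock in the next cutting die

### The job

Sweep the board offcuts off the die bed into its catch pan with the bench brush (do not pick them off the bed with the fingers), stand the brush back on the bench, tip the pan out into the scrap bin and slide it back upright under the lip of the bed. Then lay the cutting die flat on the middle of the bed, square between jaw and fence, seat the T-key fully in the jaw's lock and turn it clockwise until the jaw holds the die tight against the fence; finally put the key back upright in its wooden block. Every offcut must end in the bin, and the jar, tape and tub nearby stay where they are.

Things in the scene. Friction and masses are not known exactly. Their poses are not given: they have to be found in the camera images.
- die_bed: Grey cast fixture, fixed. Origin on the bench under the middle of its bed. The steel bed, 60 mm above the bench, is a channel along its y, open at both ends (y = -95 and +100 mm), between a fence on its +x side (face at x = 60 mm) and the jaw on its -x side (face at x = -60 mm when open). Behind the jaw lies the lock housing, x = -145 to -83 mm. Fence, jaw and housing tops: z = 86 mm.
- bed_middle (a point): Middle of the bed surface (60 mm above the bench), halfway between fence and open jaw.
- bed_lip (a point): Middle of the bed's edge at its y = +100 mm, at bed height; offcuts fall over it into the pan. The last 30 mm are a lip, free below z = 52 mm, but from its edge an apron (5 mm thick, x = -61 to 61 mm) hangs to 11 mm above the bench: the pan's floor slides in under the apron, its side walls outside it; the body behind ends at y = 70 mm.
- jaw (a joint): Travel of the jaw towards the fence in m: 0 = open (120 mm from jaw to fence), at most 0.0148; tight on the 108 mm die at 0.012. Only the lock moves it, 10.4 mm per rad of the socket, clockwise (from above) to close: about 1.15 rad from open to tight. Its ground face lets the die square itself up. It stays where it is left. Starts at 0 to 0.0016.
- key_hole (a point): Centre of the mouth of the lock's key hole, on top of the housing (bed x = -115, y = 0, z = 86 mm). Round hole, 22.6 mm wide, 6 mm deep; below it a square socket, 17 mm wide, 20 mm deep, that turns stiffly (0.15 N m); it may stand at any angle at the start, seen only by looking in. The key stops 6 to 11 mm down, and drops to 26 mm once within 0.2 rad of the socket. Total play 0.5 rad.
- t_key: Steel T-key, 76 mm tall, 0.22 kg. Origin at its foot, z up along the key. Square end 14 x 14 mm over the lowest 34 mm (the last 4 mm taper to 9 mm), sides along its x and y; round shank 17 mm; on top a cross bar along its x, 84 x 14 x 16 mm, centre 68 mm above the foot. It starts upright in the wooden block, foot 10 mm above the bench.
- key_block: Wooden block, fixed, 80 x 66 x 45 mm, origin at the centre of its underside, with one round hole for the key.
- key_block_hole0 (a point): Centre of the mouth of the block's hole: 23 mm diameter, 35 mm deep, 45 mm above the bench.
- die: Cutting die: plywood base 108 mm (its x) by 50 mm (its y) by 18 mm, with a rectangle of steel rule and rubber strips standing 6 mm above it. Origin at the centre of its underside. Its x must lie across the channel, from jaw to fence. 0.17 to 0.34 kg.
- bench_brush: Wooden bench brush standing on its bristles: 108 mm (its x) by 44 mm (its y), 55 mm tall; wood from 29 mm upward, dark bristles below. Origin at the centre of the underside of the bristles. 0.12 kg. Sweeps with its long side.
- catch_pan: Sheet steel pan, 150 mm (its x) by 125 mm (its y), walls 42 mm high on three sides, its -y end fully open. Origin at the centre of its underside. 0.32 kg. It starts with the open end under the lip: origin near x = 0, y = 137 mm of the bed, axes as the bed's; it is under the lip while that y is below 160 mm. Board slides on its smooth floor from about 20 degrees of tilt.
- pan_handle (a point): Middle of the pan's strap handle, a bar along the pan's x over the pan, 10 mm thick (in y), 22 mm high, its middle 95 mm above the pan's underside and 15 mm to +y of the pan's middle; free length 150 mm.
- pan_mouth (a point): Middle of the pan's open edge, at floor level (y = -62 mm of the pan).
- scrap_bin: Open grey plastic bin, fixed, 190 mm (its x) by 150 mm (its y), 70 mm high, walls 4 mm. Origin at the centre of its underside.
- offcut_1: Board offcut, bar 52 x 22 x 18 mm, 30 g. Origin at the centre of its underside. Three to five of the six offcuts are present, lying flat on the bed.
- offcut_2: Board offcut, block 42 x 32 x 20 mm. Origin at the centre of its underside. May be absent.
- offcut_3: Board offcut, right-angled triangle with blunted points, legs 44 and 38 mm, 18 mm thick. Origin under the middle of its outline. May be absent.
- offcut_4: Board offcut, L-shaped, 44 x 38 mm, arms 18 mm wide, 18 mm thick. Origin under the middle of its outline. May be absent.
- offcut_5: Board offcut, blunted trapezium 50 x 28 mm, 18 mm thick. Origin under its middle. May be absent.
- offcut_6: Board offcut, block 46 x 26 x 20 mm. Origin at the centre of its underside. May be absent.
- paste_jar: Bystander: white jar with red cap, 57 mm wide, 75 mm tall, behind the bed.
- paper_tape: Bystander: roll of tan paper tape, 98 mm wide, 25 mm high.
- bud_tub: Bystander: round tub of cotton buds, 77 mm wide, 80 mm tall.
Mind the look-alikes: they are no part of the job. Leave any white or yellow look-alike of the offcut_2 alone.

How it is judged (in metres and radians):
On the way, in this order (a step that is already met when the one before it is completed fails the run):
1. every offcut has been swept off the bed ((height (world z) of offcut_1 below 0.052 m or y of offcut_1 in the frame of die_bed above 0.105 m) and (height (world z) of offcut_2 below 0.052 m or y of offcut_2 in the frame of die_bed above 0.105 m) and (height (world z) of offcut_3 below 0.052 m or y of offcut_3 in the frame of die_bed above 0.105 m) and (height (world z) of offcut_4 below 0.052 m or y of offcut_4 in the frame of die_bed above 0.105 m) and (height (world z) of offcut_5 below 0.052 m or y of offcut_5 in the frame of die_bed above 0.105 m) and (height (world z) of offcut_6 below 0.052 m or y of offcut_6 in the frame of die_bed above 0.105 m)), for 0.2 s.
2. the catch pan is tipped over the scrap bin (angle between catch_pan's own z axis and vertical above 0.6 rad and horizontal distance between pan_mouth and scrap_bin below 0.16 m), for 0.1 s.
3. the pan stands upright again with its open end under the lip of the bed (x of catch_pan in the frame of die_bed between -0.03 and 0.03 m and y of catch_pan in the frame of die_bed between 0.1 and 0.16 m and height (world z) of catch_pan below 0.01 m and angle between catch_pan's own z axis and vertical below 0.1 rad and angle between the y axis of catch_pan and the y axis of die_bed, either way round below 0.25 rad), for 0.2 s.
4. the die lies flat in the middle of the bed between jaw and fence (x of die in the frame of die_bed between -0.007 and 0.013 m and y of die in the frame of die_bed between -0.025 and 0.025 m and z of die in the frame of die_bed between 0.055 and 0.064 m and angle between the x axis of die and the x axis of die_bed, either way round below 0.15 rad and angle between die's own z axis and vertical below 0.15 rad), for 0.2 s.
5. the T-key has dropped into the square socket (all of step 4 and horizontal distance between t_key and key_hole below 0.005 m and z of t_key in the frame of key_hole below -0.018 m and angle between t_key's own z axis and vertical below 0.25 rad), for 0.2 s.
6. the jaw is tight on the die, with the key still in the socket (horizontal distance between t_key and key_hole below 0.005 m and z of t_key in the frame of key_hole below -0.018 m and angle between t_key's own z axis and vertical below 0.25 rad and x of die in the frame of die_bed between 0.0035 and 0.0085 m and y of die in the frame of die_bed between -0.025 and 0.025 m and z of die in the frame of die_bed between 0.055 and 0.064 m and angle between the x axis of die and the x axis of die_bed, either way round below 0.05 rad and value of joint jaw above 0.011 m), for 0.1 s.
At the end, for the whole second after the job is handed in: Die flat mid-bed (25 mm along the channel), square (0.05 rad), clamped on the fence: jaw travel over 11 mm. Key upright in its block. All offcuts in the bin. Pan upright, open end under the lip, within 30 mm and 0.25 rad of square. Brush upright on the bench (all of step 3 and x of die in the frame of die_bed between 0.0035 and 0.0085 m and y of die in the frame of die_bed between -0.025 and 0.025 m and z of die in the frame of die_bed between 0.055 and 0.064 m and angle between the x axis of die and the x axis of die_bed, either way round below 0.05 rad and value of joint jaw above 0.011 m and horizontal distance between t_key and key_block_hole0 below 0.007 m and height (world z) of t_key below 0.02 m and angle between t_key's own z axis and vertical below 0.3 rad and x of offcut_1 in the frame of scrap_bin between -0.095 and 0.095 m and y of offcut_1 in the frame of scrap_bin between -0.075 and 0.075 m and height (world z) of each of offcut_1, offcut_2, offcut_3, offcut_4, offcut_5, offcut_6 below 0.065 m and x of offcut_2 in the frame of scrap_bin between -0.095 and 0.095 m and y of offcut_2 in the frame of scrap_bin between -0.075 and 0.075 m and x of offcut_3 in the frame of scrap_bin between -0.095 and 0.095 m and y of offcut_3 in the frame of scrap_bin between -0.075 and 0.075 m and x of offcut_4 in the frame of scrap_bin between -0.095 and 0.095 m and y of offcut_4 in the frame of scrap_bin between -0.075 and 0.075 m and x of offcut_5 in the frame of scrap_bin between -0.095 and 0.095 m and y of offcut_5 in the frame of scrap_bin between -0.075 and 0.075 m and x of offcut_6 in the frame of scrap_bin between -0.095 and 0.095 m and y of offcut_6 in the frame of scrap_bin between -0.075 and 0.075 m and height (world z) of bench_brush below 0.01 m and angle between bench_brush's own z axis and vertical below 0.2 rad); the robot touches nothing.
It fails at once if an offcut lying on the bed is touched by the fingers ((contact force between the fingers and offcut_1 above 0.5 N and height (world z) of offcut_1 above 0.055 m and y of offcut_1 in the frame of die_bed between -0.1 and 0.1 m and x of offcut_1 in the frame of die_bed between -0.14 and 0.08 m) or (contact force between the fingers and offcut_2 above 0.5 N and height (world z) of offcut_2 above 0.055 m and y of offcut_2 in the frame of die_bed between -0.1 and 0.1 m and x of offcut_2 in the frame of die_bed between -0.14 and 0.08 m) or (contact force between the fingers and offcut_3 above 0.5 N and height (world z) of offcut_3 above 0.055 m and y of offcut_3 in the frame of die_bed between -0.1 and 0.1 m and x of offcut_3 in the frame of die_bed between -0.14 and 0.08 m) or (contact force between the fingers and offcut_4 above 0.5 N and height (world z) of offcut_4 above 0.055 m and y of offcut_4 in the frame of die_bed between -0.1 and 0.1 m and x of offcut_4 in the frame of die_bed between -0.14 and 0.08 m) or (contact force between the fingers and offcut_5 above 0.5 N and height (world z) of offcut_5 above 0.055 m and y of offcut_5 in the frame of die_bed between -0.1 and 0.1 m and x of offcut_5 in the frame of die_bed between -0.14 and 0.08 m) or (contact force between the fingers and offcut_6 above 0.5 N and height (world z) of offcut_6 above 0.055 m and y of offcut_6 in the frame of die_bed between -0.1 and 0.1 m and x of offcut_6 in the frame of die_bed between -0.14 and 0.08 m)).
It fails at once if the jar, tape or tub is pushed away (distance of any of paste_jar, paper_tape, bud_tub from where it was at the start of the episode above 0.03 m).
Of offcut_1, offcut_2, offcut_3, offcut_4, offcut_5, offcut_6 only 3 to 5 are there at a start; the rules pass over those that are not, and their reading is None.
At some moment in a run one of bench_brush, die may be knocked a few centimetres aside while the robot is not near it.
It also fails if it takes over 208 s, if anything falls off the work surface, if the arm or the gripper's body presses on something with over 40 N, if the wrist force passes 120 N, or if a joint passes its speed limit or range.

### The arm

A 6-joint arm with a two-finger parallel gripper is mounted at the origin on the work surface; the furniture and walls round the work are solid. World frame = base frame: x ahead of the robot, y to its left, z up, the work surface at z = 0. Lengths are in m, angles in degrees, forces in N, time in s.
With the tool pointing down it reaches from about 0.375 to 0.9 m from the base axis. Payload 3.1 kg.
Tool frame: the origin (TCP) lies on the centre line of the jaws, within the pads' length; the fingertips stand 25 mm ahead of it and the grasp point (between the pads) lies 6 mm ahead of it; y points along the fingers, x is the direction in which the jaws open and shut, and the axes are right-handed (so a half turn about y gives the same grasp; the last joint's range is limited). The gripper opens to 87 mm and grips with 3 to 60 N. Pads are 19 mm wide; open, the fingers measure 117 mm over their backs; the gripper's body (75 mm by 190 mm) begins 51 mm behind the grasp point.
Start: joints at [-77.493, 30.224, 82.088, -0, 67.689, -10.227], TCP at [0.242, -0.576, 0.248] pointing down, gripper open.
Joint ranges: [-176.69, 176.69], [-43.24, 126.21], [12.49, 139.97], [-82, 262], [0, 151.66], [-163.58, 163.58]. Speed limits (degrees/s): [159.86, 159.86, 180, 180, 180, 180].

### API

Orientations are given as a 3x3 rotation matrix whose columns are the frame's x, y, z axes.
In Python, from rig import * gives the robot as it stands.
- The arm moves only by the tool play_rows, never from a script. Its argument "commands" is a list of rows, each a list of 2 entries, a list of its own where there are three numbers: the shift along the world's x, y, z in m, then the turn, a rotation vector about the world's x, y, z in rad. A call has 1 to 10 rows; each row is the pose to reach, as a shift and turn from the pose commanded when the call began; what a row does not reach only later rows make up. A row lasts 1/8 s, in which the tool goes at most 62.5 mm and 10.7 degrees, less where a joint would pass 70% of its speed; a pose out of reach is approached as far as the arm can. A call with a gripper value outside its range is refused whole. "gripper" is the finger opening in m, from 0 to 0.087, set as the call begins (left out, the last holds). The fingers move at their own pace and stop on an object; the grip force is fixed at half the most. Time passes only in rows, so rows that repeat a pose let the fingers close. It gives the time, the measured TCP pose, the force and the opening at its end, in the units of the state.
- read_state(): the state, without advancing time (a new reading comes with each control period).
- capture(name): name is "side" or "top" or "wrist"; returns a dict with "frame" (480x640x3 uint8, red, green, blue), "depth" (480x640 float32, m along the optical axis (not along the pixel's ray), 0 where there is no reading), "mtx" (3x3 intrinsics, pixels), "dist_coeffs" ([k1, k2, p1, p2, k3] as OpenCV has them; the pictures are not rectified), "cam_to_world" (4x4, takes a point from camera to world coordinates); the wrist camera has in their place "hand_eye" (4x4, takes a point from camera to tool coordinates, whose origin is the TCP and whose axes are the tool frame's). Camera axes: x right, y down, z forward; pixel columns grow to the right and rows downward; lengths in m; the calibration is good to about 2 mm. A picture is of the moment at which its call begins: read the wrist's pose just before it.
- hand_in(): hands the job in, once; it reports no verdict.
The state is a dict: "time_s": time; "joint_positions": joint angles; "qvel": joint speeds; "tau": joint torques, N m; "position": TCP position; "tcp_rot": TCP orientation; "force": force on the tool from outside, world axes, zero at the start; "moment": the same for the moment, N m; "opening": opening from 0.0 (shut) to 1.0 (fully open).
Only numpy, scipy, OpenCV 4.12 (cv2) and the standard library are available. Lean on these libraries where they do the work, as an engineer would, in place of code of your own. Each camera call takes 0.05 s, during which the arm holds its last target. There are 200 camera calls.

## Working session

There is one attempt and no reset: what is moved stays moved. The work goes in short steps, Python scripts to look and compute and a tool call to move; the robot and the scene stay as the last step left them, time stands still between calls to the robot, and variables do not carry over. Pictures are saved under pics/ and viewed, about 12 in all and at most 16, crops included, and the job is handed in when it is done.

Besides the shell and the picture viewer there is one more tool, called after "Request:" by a JSON object that holds its "name" and its "arguments". play_rows: Moves the arm, as the interface text tells. Its arguments: {"type":"object","properties":{"commands":{"type":"array"},"gripper":{"type":"number"}},"required":["commands"]}

```bash
ls; mkdir -p pics; cat > h.py <<'E'
from rig import *
import numpy as np, cv2
def cap(n,save=None):
    s=read_state(); c=capture(n)
    if n=='wrist':
        T=np.eye(4);T[:3,:3]=np.array(s['tcp_rot']);T[:3,3]=s['position'];c['M']=T@np.array(c['hand_eye'])
    else: c['M']=np.array(c['cam_to_world'])
    if save: cv2.imwrite('pics/'+save+'.png',cv2.cvtColor(c['frame'],cv2.COLOR_RGB2BGR))
    return c
def ray(c,px,z):
    p=cv2.undistortPoints(np.array(px,float).reshape(-1,1,2),np.array(c['mtx']),np.array(c['dist_coeffs'])).reshape(-1,2)
    d=np.c_[p,np.ones(len(p))]@c['M'][:3,:3].T; o=c['M'][:3,3]
    return o+d*((z-o[2])/d[:,2])[:,None]
def cloud(c):
    v,u=np.mgrid[0:480,0:640]; px=np.stack([u,v],-1).reshape(-1,1,2).astype(float)
    p=cv2.undistortPoints(px,np.array(c['mtx']),np.array(c['dist_coeffs'])).reshape(480,640,2)
    d=c['depth'].astype(float); P=np.dstack([p*d[...,None],d])@c['M'][:3,:3].T+c['M'][:3,3]
    P[d==0]=np.nan; return P
def topdown(c,x0,x1,y0,y1,s,zmin=-.1,zmax=9):
    "rough ortho colour+height"
E
python3 - <<'E'
from h import *
s=read_state();print(s)
for n in('top','side'):
    c=cap(n,n+'0');print(n,c['mtx'],c['dist_coeffs'],c['M'].round(3).tolist())
    np.savez('/tmp/'+n+'0.npz',**{k:np.array(v) for k,v in c.items()})
E
```

```text
pics
{'time_s': 0.0, 'joint_positions': array([-7.74934503e+01,  3.02790639e+01,  8.21566486e+01, -5.36806874e-05,
        6.76880710e+01, -1.02264323e+01]), 'qvel': array([ 0.04556853, -0.02456453,  0.0649338 , -0.07775778, -0.07789433,
       -0.00259997]), 'tau': array([-1.01734436e-04, -4.40047181e+01, -1.76591009e+01,  6.30972558e-02,
        5.82060940e-02, -1.68246243e-04]), 'position': array([ 0.24140985, -0.57576098,  0.24656906]), 'tcp_rot': array([[ 3.86436863e-01, -4.68689658e-04,  9.22315744e-01],
       [-9.22313412e-01,  2.10897675e-03,  3.86436958e-01],
       [-2.12626147e-03, -9.99997666e-01,  3.82707603e-04]]), 'force': array([-0.56354682,  0.11531258,  0.09820258]), 'moment': array([ 0.056056  , -0.02269484, -0.02441093]), 'opening': 0.9975132184996445}
top [[493.04807696   0.         317.66758537]
 [  0.         493.04807696 234.05173322]
 [  0.           0.           1.        ]] [-0.0553786  0.         0.         0.         0.       ] [[0.025, -0.974, 0.226, 0.29], [-1.0, -0.023, 0.009, 0.01], [-0.003, -0.226, -0.974, 1.168], [0.0, 0.0, 0.0, 1.0]]
side [[562.07776215   0.         318.12226121]
 [  0.         562.07776215 250.36627057]
 [  0.           0.           1.        ]] [0.0424028 0.        0.        0.        0.       ] [[0.92, -0.148, 0.363, 0.14], [-0.392, -0.347, 0.852, -0.917], [-0.0, -0.926, -0.377, 0.519], [0.0, 0.0, 0.0, 1.0]]
```

View pics/top0.png

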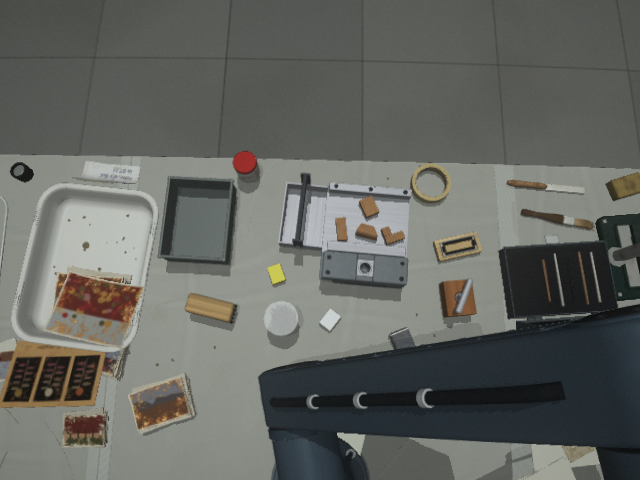

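View pics/side0.png

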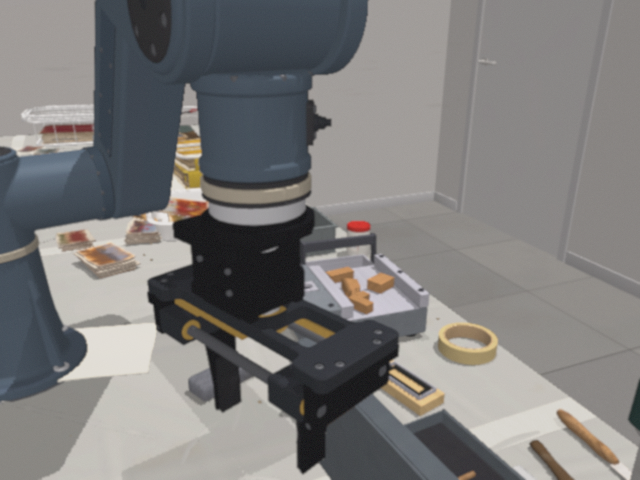

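Top view: fixture at about (365,235) with the pan to its left, bin (198,220), brush (212,307), block and key (458,297), die (458,247). Four offcuts are on the bed. The side view shows the same scene, partly hidden by the arm. Next I measure from the top view.

```bash
cat >> h.py <<'E'
def rect(P,m):
    "minAreaRect in world xy of masked cloud points: centre, dims, angle of long side (deg)"
    q=P[m][:,:2].astype(np.float32); (cx,cy),(w,h),a=cv2.minAreaRect(q*1000)
    if w<h: w,h,a=h,w,a+90
    return np.round([cx/1000,cy/1000,w/1000,h/1000,(a+90)%180-90],4), len(q)
def big(m,k=3):
    m=cv2.morphologyEx(m.astype(np.uint8),cv2.MORPH_OPEN,np.ones((k,k)));n,l,st,_=cv2.connectedComponentsWithStats(m)
    return [ (l==i,st[i]) for i in range(1,n) if st[i,4]>15]
E
python3 - <<'E'
from h import *
d=dict(np.load('/tmp/top0.npz'));P=cloud(d)
np.set_printoptions(suppress=True,precision=4)
for n,(u,v) in dict(bench=(560,420) if 0 else (250,350),housing=(340,275),fence=(360,188),bed=(350,200),bin=(198,220),brush=(212,307),die=(458,247),blk=(445,300),key=(462,297),handle=(304,210),tub=(281,319),jar=(245,160)).items(): print(n,P[v,u])
roi=lambda a,b,c,e:(np.mgrid[0:480,0:640][1]>=a)&(np.mgrid[0:480,0:640][1]<b)&(np.mgrid[0:480,0:640][0]>=c)&(np.mgrid[0:480,0:640][0]<e)
z=P[...,2]
for n,m in dict(housing=roi(310,415,240,295)&(z>.075)&(z<.1),fence=roi(325,415,180,197)&(z>.075)&(z<.1),bed=roi(322,412,180,255)&(z>.05)&(z<.068),brush=roi(180,243,285,330)&(z>.04),die=roi(430,487,228,268)&(z>.01),blk=roi(430,485,270,325)&(z>.035)&(z<.055),key=roi(430,485,270,325)&(z>.065),handle=roi(270,325,165,255)&(z>.09),pan=roi(270,325,165,255)&(z>.03)&(z<.06),bin=roi(150,243,165,275)&(z>.055)).items():
    print(n,*rect(P,m),'z',np.nanmedian(z[m]))
hsv=cv2.cvtColor(d['frame'],cv2.COLOR_RGB2HSV)
m=roi(322,412,185,252)&(hsv[...,0]<18)&(hsv[...,1]>90)
for l,st in big(m): print('off',st,rect(P,l)[0],np.nanmedian(z[l]))
f=d['frame'][150:340,160:500];cv2.imwrite('pics/crop1.png',cv2.resize(f,None,fx=2.3,fy=2.3,interpolation=cv2.INTER_CUBIC)[...,::-1])
E
```

```text
bench [0.2816 0.1696 0.0033]
housing [ 0.4499 -0.0324  0.0823]
fence [ 0.6512 -0.0752  0.0893]
bed [ 0.6308 -0.0541  0.0603]
bin [0.5884 0.3142 0.0038]
brush [0.3738 0.2526 0.058 ]
die [ 0.5327 -0.3154  0.0199]
blk [ 0.4042 -0.2758  0.0376]
key [ 0.4066 -0.3012  0.0868]
handle [0.6192 0.0551 0.0059]
tub [0.3502 0.0948 0.0796]
jar [0.7174 0.195  0.0796]
housing [ 0.4865 -0.0873  0.1904  0.1006 87.5591] 3099 z 0.0847534647142496
fence [ 0.6484 -0.0989  0.1901  0.0243 86.4044] 697 z 0.08511482602987352
bed [ 0.5764 -0.0918  0.1955  0.1658 86.318 ] 3179 z 0.05984149141699113
brush [ 0.3751  0.2616  0.107   0.0446 77.9313] 929 z 0.05463636150929152
die [  0.5363  -0.3156   0.1087   0.0485 -75.3665] 895 z 0.01875067385662077
blk [ 0.4115 -0.3074  0.081   0.0687  5.7923] 757 z 0.044532992996235476
key [  0.4113  -0.3057   0.0841   0.0156 -22.7524] 268 z 0.08391238972849302
handle [ 0.5992  0.0589  0.1612  0.0208 -4.7251] 375 z 0.10475527809313112
pan [ 0.5912  0.0527  0.1735  0.1096 -4.5983] 330 z 0.04170752403695488
bin [ 0.5944  0.3115  0.2292  0.2174 -1.0011] 1512 z 0.06840523908830054
off [360 197  18  20 232] [ 0.6107 -0.0959  0.0423  0.031  21.0998] 0.07940325203660681
off [336 218  11  22 199] [ 0.5574 -0.0336  0.0513  0.0205  6.7006] 0.07736561207406245
off [357 224  20  15 201] [ 0.5491 -0.0943  0.0421  0.0259 62.879 ] 0.07728368058227875
off [382 228  22  16 198] [  0.5487  -0.1512   0.0421   0.0367 -70.3476] 0.07716147629122194
```

View pics/crop1.png

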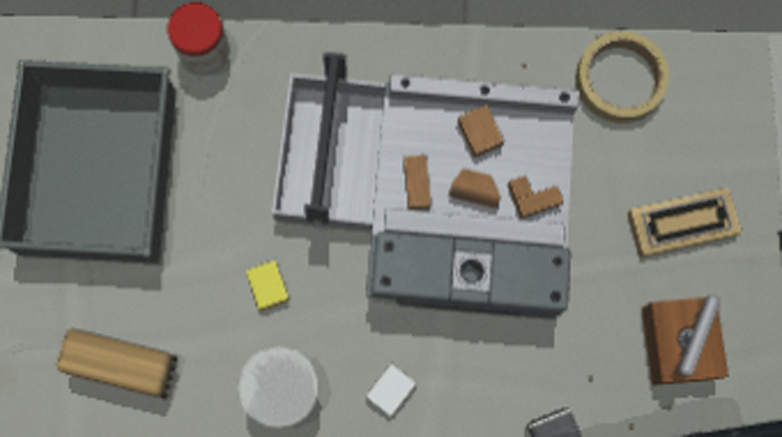

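Crop: key hole at (471,270) in the crop, four offcuts, handle of the pan at (325,135). First I move over the fixture for a close look on the way to the brush.

Request:
{"name": "play_rows", "arguments": {"commands": [[[0.028, 0.048, 0.01], [0, 0, 0.096]], [[0.056, 0.096, 0.02], [0, 0, 0.192]], [[0.084, 0.144, 0.03], [0, 0, 0.288]], [[0.112, 0.192, 0.04], [0, 0, 0.384]], [[0.14, 0.24, 0.05], [0, 0, 0.48]], [[0.168, 0.288, 0.06], [0, 0, 0.576]], [[0.196, 0.336, 0.07], [0, 0, 0.672]], [[0.224, 0.384, 0.08], [0, 0, 0.768]], [[0.252, 0.432, 0.09], [0, 0, 0.864]], [[0.28, 0.48, 0.1], [0, 0, 0.96]]]}}

```text
time_s: 1.35
position: [0.522, -0.0946, 0.3476]
tcp_rot: [[0.978, -0.001, 0.209], [-0.209, 0.0, 0.978], [-0.001, -1.0, -0.0]]
force: [0.4, 0.3, -0.1]
opening: 1.003
```

Request:
{"name": "play_rows", "arguments": {"commands": [[[0, 0, 0], [0, 0, 0]], [[0, 0, 0], [0, 0, 0]], [[0, 0, 0], [0, 0, 0]], [[0, 0, 0], [0, 0, 0]]]}}

```text
time_s: 1.85
position: [0.521, -0.0976, 0.3472]
tcp_rot: [[0.977, -0.001, 0.215], [-0.215, 0.0, 0.977], [-0.001, -1.0, 0.0]]
force: [-0.4, -0.1, 0.5]
opening: 1.004
```

```bash
python3 - <<'E'
from h import *
np.set_printoptions(suppress=True,precision=4)
s=read_state();print(s['position'],s['joint_positions'],s['tcp_rot'].round(3).tolist())
c=cap('wrist','w1');np.savez('/tmp/w1.npz',**{k:np.array(v) for k,v in c.items()});print(np.array(c['hand_eye']).round(3).tolist())
t=cap('top','t1');np.savez('/tmp/t1.npz',**{k:np.array(v) for k,v in t.items()})
P=cloud(t);z=P[...,2];hsv=cv2.cvtColor(t['frame'],cv2.COLOR_RGB2HSV)
print(rect(P,(z>.04)&(z<.07)&(P[...,0]<.45)&(P[...,0]>.3)&(P[...,1]>.17)&(P[...,1]<.35)))
E
```

```text
[ 0.521  -0.0976  0.3472] [-22.6902  16.6655  88.0414  -0.0072  75.3402 -10.293 ] [[0.977, -0.001, 0.215], [-0.215, 0.0, 0.977], [-0.001, -1.0, 0.0]]
[[1.0, -0.0, 0.001, 0.001], [-0.001, -0.304, 0.953, -0.137], [-0.0, -0.953, -0.304, 0.084], [0.0, 0.0, 0.0, 1.0]]
(array([ 0.375 ,  0.2613,  0.1066,  0.0445, 77.9432]), 932)
```

View pics/w1.png

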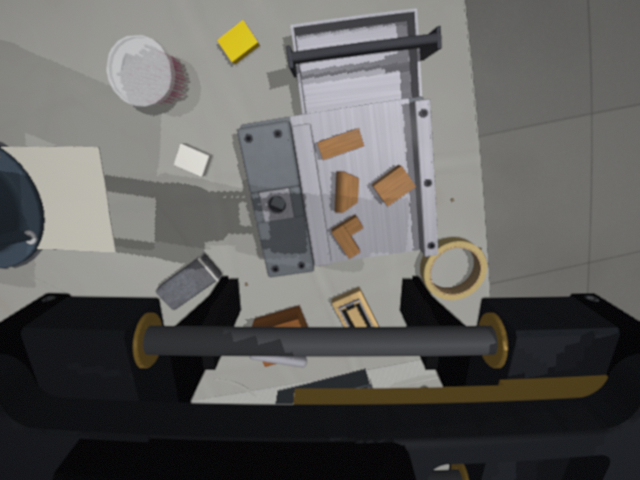

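Wrist view: key hole at (278,204), fence screws at (424,112),(428,182),(431,245), pan on top, L offcut nearest the open -y end.

```bash
python3 - <<'E'
from h import *
np.set_printoptions(suppress=True,precision=4)
w=dict(np.load('/tmp/w1.npz'));t=dict(np.load('/tmp/t1.npz'))
for n,c,pts in(('w',w,[(278,204),(424,112),(428,182),(431,245)]),('t',t,[(471/2.3+160,270/2.3+150),(405/2.3+160,83/2.3+150),(485/2.3+160,90/2.3+150),(565/2.3+160,97/2.3+150)])):
    print(n,ray(c,pts,.086).tolist())
    P=cloud(c);z=P[...,2]
    roi=(P[...,0]>.42)&(P[...,0]<.7)&(P[...,1]<.03)&(P[...,1]>-.22)
    m=roi&(z>.08)&(z<.092)
    f=m&(P[...,0]>.625)
    print(rect(P,f)); print('house',rect(P,m&(P[...,0]<.505)&(P[...,0]>.42)))
    b=roi&(z>.055)&(z<.065)&(P[...,0]>.53);print('bed',rect(P,b))
    if n=='w':
        print('handle',rect(P,(z>.09)&(z<.12)&(P[...,1]>.03)&(P[...,1]<.1)&(P[...,0]>.5)&(P[...,0]<.7)))
        print('pan',rect(P,(z>.034)&(z<.05)&(P[...,1]>-.0)&(P[...,1]<.15)&(P[...,0]>.5)&(P[...,0]<.69)))
E
```

```text
w [[0.47238167272901066, -0.08820474132964241, 0.08599999999999997], [0.6600113187221986, -0.020443747918693213, 0.08599999999999997], [0.6542541111975998, -0.10048956711949929, 0.08599999999999997], [0.6483824974281309, -0.1808639001384962, 0.08599999999999997]]
(array([ 0.6435, -0.1   ,  0.189 ,  0.0388, 86.2053]), 2540)
house (array([ 0.4751, -0.088 ,  0.1889,  0.0697, 86.4697]), 7534)
bed (array([ 0.5942, -0.094 ,  0.1945,  0.1394, 86.7166]), 10482)
handle (array([ 0.6023,  0.0562,  0.1595,  0.022 , -4.8075]), 2176)
pan (array([ 0.6019,  0.0556,  0.1567,  0.1031, -3.1887]), 1130)
t [[0.4676440733074007, -0.0870291239376089, 0.08600000000000008], [0.6556266643133413, -0.020267318841012412, 0.08600000000000008], [0.6502199811483401, -0.10051024730446802, 0.08600000000000008], [0.6448854248109375, -0.18067939560402724, 0.08600000000000008]]
(array([ 0.645 , -0.0505,  0.0942,  0.0344, 85.4156]), 156)
house (array([0., 0., 0., 0., 0.]), 0)
bed (array([ 0.6182, -0.0458,  0.0981,  0.086 , 86.2123]), 232)
```

Request:
{"name": "play_rows", "arguments": {"commands": [[[-0.019, 0.045, 0], [0, 0, 0]], [[-0.038, 0.09, 0], [0, 0, 0]], [[-0.057, 0.135, -0.01], [0, 0, 0]], [[-0.076, 0.18, -0.02], [0, 0, 0]], [[-0.095, 0.235, -0.03], [0, 0, 0]], [[-0.12, 0.285, -0.04], [0, 0, 0]], [[-0.135, 0.335, -0.05], [0, 0, 0]], [[-0.147, 0.357, -0.05], [0, 0, 0]], [[-0.147, 0.357, -0.05], [0, 0, 0]], [[-0.147, 0.357, -0.05], [0, 0, 0]]]}}

```text
time_s: 3.2
position: [0.3751, 0.26, 0.2977]
tcp_rot: [[0.977, 0.001, 0.213], [-0.213, -0.0, 0.977], [0.001, -1.0, -0.0]]
force: [0.3, -0.6, -0.1]
opening: 1.001
```

```bash
python3 - <<'E'
from h import *
np.set_printoptions(suppress=True,precision=4)
s=read_state();print(s['position'],s['joint_positions'],s['qvel'])
c=cap('wrist','w2');P=cloud(c);z=P[...,2]
m=(z>.04)&(z<.07)&(P[...,0]<.46)&(P[...,0]>.3)&(P[...,1]>.17)&(P[...,1]<.35)
for l,st in big(m): print(st,rect(P,l),np.nanmedian(z[l]))
E
```

```text
[0.3751 0.26   0.2977] [ 20.6704  13.2975 101.5803  -0.0386  65.0926  32.972 ] [-1.0269 -0.0494 -0.0715 -0.001  -0.056   0.0754]
[ 300  158   39   91 3390] (array([ 0.3762,  0.2606,  0.1064,  0.0448, 77.7033]), 3390) 0.054630550084925567
```

Request:
{"name": "play_rows", "arguments": {"commands": [[[0.001, 0, -0.06], [0, 0, 0]], [[0.001, 0, -0.12], [0, 0, 0]], [[0.001, 0, -0.17], [0, 0, 0]], [[0.001, 0, -0.21], [0, 0, 0]], [[0.001, 0, -0.235], [0, 0, 0]], [[0.001, 0, -0.245], [0, 0, 0]], [[0.001, 0, -0.245], [0, 0, 0]], [[0.001, 0, -0.245], [0, 0, 0]]]}}

```text
time_s: 4.25
position: [0.3765, 0.2606, 0.0535]
tcp_rot: [[0.977, 0.002, 0.213], [-0.213, 0.001, 0.977], [0.002, -1.0, 0.001]]
force: [-1.0, -0.7, -0.4]
opening: 1.002
```

Request:
{"name": "play_rows", "arguments": {"commands": [[[0, 0, 0], [0, 0, 0]], [[0, 0, 0], [0, 0, 0]], [[0, 0, 0], [0, 0, 0]], [[0, 0, 0], [0, 0, 0]], [[0, 0, 0], [0, 0, 0]], [[0, 0, 0], [0, 0, 0]]], "gripper": 0.035}}

```text
time_s: 5.0
position: [0.3755, 0.2606, 0.0525]
tcp_rot: [[0.977, -0.0, 0.212], [-0.212, -0.0, 0.977], [-0.0, -1.0, -0.0]]
force: [-0.6, 0.3, 0.7]
opening: 0.504
```

Request:
{"name": "play_rows", "arguments": {"commands": [[[0, 0, 0.03], [0, 0, 0]], [[0, 0, 0.09], [0, 0, 0]], [[0, 0, 0.15], [0, 0, 0]], [[0.02, -0.048, 0.18], [0, 0, -0.14]], [[0.04, -0.096, 0.18], [0, 0, -0.28]], [[0.06, -0.144, 0.18], [0, 0, -0.42]], [[0.08, -0.192, 0.18], [0, 0, -0.56]], [[0.1, -0.24, 0.18], [0, 0, -0.71]], [[0.12, -0.288, 0.18], [0, 0, -0.86]], [[0.14, -0.336, 0.18], [0, 0, -1.0]]]}}

```text
time_s: 6.25
position: [0.5155, -0.0769, 0.2321]
tcp_rot: [[0.344, -0.001, 0.939], [-0.939, 0.001, 0.344], [-0.001, -1.0, -0.001]]
force: [0.8, 0.2, -1.0]
opening: 0.504
```

Request:
{"name": "play_rows", "arguments": {"commands": [[[0.02, -0.047, 0], [0, 0, -0.14]], [[0.04, -0.094, -0.02], [0, 0, -0.28]], [[0.0605, -0.1404, -0.04], [0, 0, -0.426]], [[0.0605, -0.1404, -0.06], [0, 0, -0.426]], [[0.0605, -0.1404, -0.06], [0, 0, -0.426]], [[0.0605, -0.1404, -0.06], [0, 0, -0.426]]]}}

```text
time_s: 7.0
position: [0.5758, -0.2152, 0.1727]
tcp_rot: [[-0.069, -0.0, 0.998], [-0.998, 0.0, -0.069], [-0.0, -1.0, -0.0]]
force: [-0.3, -0.7, -1.3]
opening: 0.503
```

```bash
python3 - <<'E'
from h import *
np.set_printoptions(suppress=True,precision=4)
s=read_state();print(s['position'],s['joint_positions'],s['tcp_rot'][:,0])
t=cap('top','t2');w=cap('wrist','w3')
for c in(t,w):
    P=cloud(c);z=P[...,2];m=(z>.155)&(z<.19)&(P[...,1]<-.15)
    print([(rect(P,l)[0],np.nanmedian(z[l]),st) for l,st in big(m)])
a=t['frame'][150:330,300:520];b=w['frame']
cv2.imwrite('pics/c3.png',np.vstack([cv2.resize(a,(440,360)),cv2.resize(b,(440,240)) if 0 else cv2.resize(b,(320,240),interpolation=cv2.INTER_AREA).repeat(1,0)[:, :].copy() if 0 else cv2.copyMakeBorder(cv2.resize(b,(320,240)),0,0,0,120,0)])[...,::-1])
E
```

```text
[ 0.5758 -0.2152  0.1727] [-30.8958  34.5957  87.5537   0.006   57.8807  63.0302] [-0.0685 -0.9976 -0.0003]
[(array([ 0.3323, -0.4353,  0.0248,  0.0052,  2.0453]), np.float64(0.17265202860777396), array([537, 325,  10,  13,  86], dtype=int32))]
[(array([ 0.6016, -0.2178,  0.0686,  0.06  , 85.265 ]), np.float64(0.1751906977192863), array([  238,   199,   165,   128, 14010], dtype=int32)), (array([ 0.5465, -0.2137,  0.0443,  0.0248, 87.1824]), np.float64(0.1752034856269794), array([ 277,  356,   87,   33, 2720], dtype=int32))]
```

View pics/c3.png

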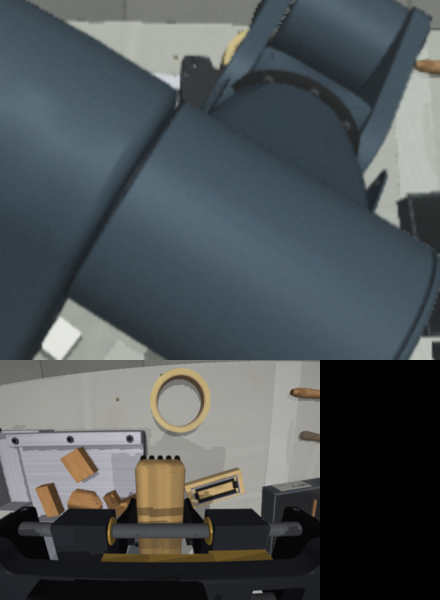

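Wrist view: the brush is held square-ish over the open end, fence screws at (30,160),(140,158),(256,156); the top view is blocked by the arm. I measure brush against fence in this same picture.

```bash
python3 - <<'E'
from h import *
np.set_printoptions(suppress=True,precision=4)
c=cap('wrist');P=cloud(c);z=P[...,2]
fr=c['frame'];hsv=cv2.cvtColor(fr,cv2.COLOR_RGB2HSV);g=cv2.cvtColor(fr,cv2.COLOR_RGB2GRAY)
m=(z>.16)&(z<.19)&(hsv[...,1]>70)&(hsv[...,0]<25)&(P[...,1]<-.19)&(P[...,1]>-.245)
q=P[m];print('brush x',np.percentile(q[:,0],[0.5,99.5]),'y',np.percentile(q[:,1],[0.5,99.5]));print(rect(P,m))
m2=(z>.08)&(z<.09)&(P[...,0]>.6)&(P[...,1]>-.22)&(P[...,1]<.02)
# dark screws on fence
d=m2&(g<70)
S=[]
for l,st in big(d,2):
    v,u=np.where(l); r=ray(c,[(u.mean(),v.mean())],.086)[0]; print(st,r); S.append(r)
# fence inner face: min x of fence top across y
for y in np.arange(-.18,-.02,.03):
    k=m2&(abs(P[...,1]-y)<.004); 
    if k.sum()>5: print('fence',y,np.percentile(P[k][:,0],[2,98]))
E
```

```text
brush x [0.5392 0.6318] y [-0.2396 -0.1937]
(array([ 0.5829, -0.2166,  0.0978,  0.0477, -2.1443]), 14610)
[135 155  13  11 117] [ 0.6524 -0.1011  0.086 ]
[255 154  11  11  89] [ 0.6469 -0.181   0.086 ]
[ 26 157  12  12 118] [ 0.6578 -0.021   0.086 ]
fence -0.18 [0.6397 0.6571]
fence -0.15 [0.6418 0.6587]
fence -0.12 [0.6023 0.6611]
fence -0.09 [0.6021 0.6629]
fence -0.06 [0.647  0.6649]
fence -0.03 [0.6491 0.6668]
```

Request:
{"name": "play_rows", "arguments": {"commands": [[[-0.001, 0, -0.03], [0, 0, 0]], [[-0.001, 0, -0.05], [0, 0, 0]], [[-0.001, 0, -0.0585], [0, 0, 0]], [[-0.001, 0, -0.0585], [0, 0, 0]], [[-0.001, 0, -0.0585], [0, 0, 0]]]}}

```text
time_s: 7.78
position: [0.5758, -0.2161, 0.1151]
tcp_rot: [[-0.069, 0.002, 0.998], [-0.998, -0.001, -0.069], [0.001, -1.0, 0.002]]
force: [-0.2, -0.5, -0.1]
opening: 0.502
```

Request:
{"name": "play_rows", "arguments": {"commands": [[[0.001, 0.015, 0], [0, 0, 0]], [[0.002, 0.03, 0], [0, 0, 0]], [[0.003, 0.045, 0], [0, 0, 0]], [[0.004, 0.06, 0], [0, 0, 0]], [[0.005, 0.075, 0], [0, 0, 0]], [[0.006, 0.09, 0], [0, 0, 0]], [[0.007, 0.105, 0], [0, 0, 0]], [[0.0075, 0.11, 0], [0, 0, 0]], [[0.0075, 0.11, 0], [0, 0, 0]]]}}

```text
time_s: 8.9
position: [0.5826, -0.1052, 0.114]
tcp_rot: [[-0.069, -0.0, 0.998], [-0.998, 0.0, -0.069], [-0.0, -1.0, -0.0]]
force: [-0.5, -0.0, -1.7]
opening: 0.501
```

Halfway without side load. I go on to the lip.

Request:
{"name": "play_rows", "arguments": {"commands": [[[0.001, 0.015, 0], [0, 0, 0]], [[0.002, 0.03, 0], [0, 0, 0]], [[0.003, 0.045, 0], [0, 0, 0]], [[0.004, 0.06, 0], [0, 0, 0]], [[0.005, 0.075, 0], [0, 0, 0]], [[0.006, 0.09, 0], [0, 0, 0]], [[0.0068, 0.1, 0], [0, 0, 0]], [[0.0075, 0.108, 0], [0, 0, 0]], [[0.0075, 0.108, 0], [0, 0, 0]], [[0.0075, 0.108, 0], [0, 0, 0]]]}}

```text
time_s: 10.15
position: [0.5901, 0.0019, 0.114]
tcp_rot: [[-0.069, 0.0, 0.998], [-0.998, -0.0, -0.069], [0.0, -1.0, 0.0]]
force: [-0.7, -0.5, -1.5]
opening: 0.503
```

```bash
python3 - <<'E'
from h import *
t=cap('top');s=cap('side')
cv2.imwrite('pics/c4.png',np.vstack([cv2.resize(t['frame'][150:330,240:480],(480,360)),cv2.resize(s['frame'][150:350,300:500],(240,240))if 0 else cv2.copyMakeBorder(cv2.resize(s['frame'][200:350,280:480],(320,240)),0,0,0,160,0)])[...,::-1])
E
```

```text
(no output)
```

View pics/c4.png

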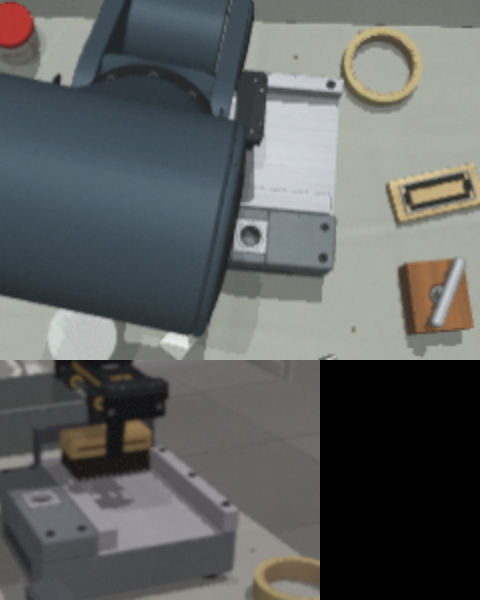

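Bed behind the brush is clear, nothing left on it in either view. I lift, then stand the brush back on the bench.

Request:
{"name": "play_rows", "arguments": {"commands": [[[0, 0, 0.03], [0, 0, 0]], [[0, 0, 0.08], [0, 0, 0]], [[0, 0, 0.12], [0, 0, 0]], [[-0.035, 0.043, 0.12], [0, 0, 0]], [[-0.07, 0.086, 0.12], [0, 0, 0]], [[-0.105, 0.129, 0.12], [0, 0, 0]], [[-0.14, 0.172, 0.12], [0, 0, 0]], [[-0.175, 0.215, 0.1], [0, 0, 0]], [[-0.21, 0.257, 0.06], [0, 0, 0]], [[-0.21, 0.257, 0.0], [0, 0, 0]]]}}

```text
time_s: 11.5
position: [0.3797, 0.2616, 0.1156]
tcp_rot: [[-0.065, 0.006, 0.998], [-0.998, 0.003, -0.065], [-0.003, -1.0, 0.005]]
force: [1.3, 0.9, -1.7]
opening: 0.503
```

Request:
{"name": "play_rows", "arguments": {"commands": [[[0, 0, -0.03], [0, 0, 0]], [[0, 0, -0.05], [0, 0, 0]], [[0, 0, -0.0605], [0, 0, 0]], [[0, 0, -0.0605], [0, 0, 0]], [[0, 0, -0.0605], [0, 0, 0]]]}}

```text
time_s: 12.12
position: [0.3807, 0.2592, 0.055]
tcp_rot: [[-0.069, 0.001, 0.998], [-0.998, 0.001, -0.069], [-0.001, -1.0, 0.001]]
force: [0.1, -0.1, -1.7]
opening: 0.504
```

Request:
{"name": "play_rows", "arguments": {"commands": [[[0, 0, 0], [0, 0, 0]], [[0, 0, 0], [0, 0, 0]], [[0, 0, 0], [0, 0, 0]], [[0, 0, 0], [0, 0, 0]]], "gripper": 0.087}}

```text
time_s: 12.62
position: [0.3801, 0.2592, 0.0544]
tcp_rot: [[-0.069, 0.0, 0.998], [-0.998, 0.0, -0.069], [-0.0, -1.0, 0.0]]
force: [-0.2, 0.3, 0.6]
opening: 0.869
```

Request:
{"name": "play_rows", "arguments": {"commands": [[[0, 0, 0.04], [0, 0, 0]], [[0, 0, 0.1], [0, 0, 0]], [[0, 0, 0.16], [0, 0, 0]], [[0, 0, 0.22], [0, 0, 0]], [[0, 0, 0.22], [0, 0, 0]]]}}

```text
time_s: 13.25
position: [0.3828, 0.2603, 0.2789]
tcp_rot: [[-0.069, 0.011, 0.998], [-0.998, 0.004, -0.069], [-0.005, -1.0, 0.011]]
force: [0.2, -0.5, -0.3]
opening: 1.003
```

```bash
python3 - <<'E'
from h import *
np.set_printoptions(suppress=True,precision=4)
t=cap('top');P=cloud(t);z=P[...,2]
print('brush',rect(P,(z>.04)&(z<.07)&(P[...,0]<.46)&(P[...,0]>.3)&(P[...,1]>.17)&(P[...,1]<.35)))
print('handle',rect(P,(z>.09)&(z<.12)&(P[...,1]>.03)&(P[...,1]<.1)&(P[...,0]>.5)&(P[...,0]<.7)))
print('bed hi',((z>.066)&(P[...,0]>.54)&(P[...,0]<.635)&(P[...,1]>-.18)&(P[...,1]<0)).sum())
cv2.imwrite('pics/c5.png',cv2.resize(t['frame'][150:340,150:500],None,fx=2,fy=2)[...,::-1])
print(read_state()['joint_positions'])
E
```

```text
brush (array([ 0.3408,  0.262 ,  0.0459,  0.0303, 88.3803]), 277)
handle (array([ 0.5986,  0.0591,  0.1598,  0.0211, -4.6829]), 372)
bed hi 13
[ 20.3341  15.174  102.8956  -0.001   61.6152 114.2906]
```

View pics/c5.png

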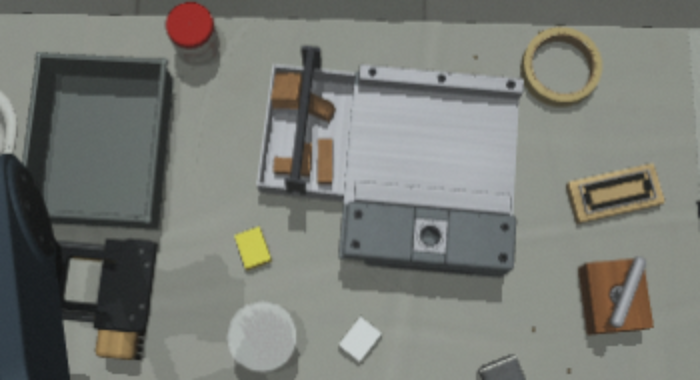

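Top view: all four offcuts lie in the pan, the bed is clear and the brush stands on the bench below the gripper. Before taking the pan I test the tipping pose with empty fingers over the bin.

Request:
{"name": "play_rows", "arguments": {"commands": [[[0.05, 0, 0.02], [0, 0, -0.013]], [[0.105, -0.002, 0.02], [0, 0, -0.013]], [[0.16, -0.005, 0], [0, 0, -0.013]], [[0.21, -0.005, -0.02], [0, 0, -0.013]], [[0.21, -0.005, -0.02], [0, 0, -0.013]]]}}

```text
time_s: 13.92
position: [0.591, 0.2527, 0.2481]
tcp_rot: [[-0.084, -0.008, 0.996], [-0.996, -0.002, -0.084], [0.003, -1.0, -0.008]]
force: [-1.1, -0.3, -0.7]
opening: 1.003
```

Request:
{"name": "play_rows", "arguments": {"commands": [[[0, 0, 0], [0.16, -0.013, 0]], [[0, 0, 0], [0.32, -0.026, 0]], [[0, 0, 0], [0.48, -0.039, 0]], [[0, 0, 0], [0.64, -0.053, 0]], [[0, 0, 0], [0.8, -0.066, 0]], [[0, 0, 0], [0.96, -0.079, 0]], [[0, 0, 0], [1.1, -0.09, 0]], [[0, 0, 0], [1.1, -0.09, 0]], [[0, 0, 0], [1.1, -0.09, 0]]]}}

```text
time_s: 15.05
position: [0.5894, 0.2547, 0.2543]
tcp_rot: [[-0.038, 0.072, 0.997], [-0.45, 0.889, -0.081], [-0.892, -0.452, -0.002]]
force: [0.1, -0.4, -0.0]
opening: 1.001
```

```bash
python3 - <<'E'
from h import *
np.set_printoptions(suppress=True,precision=4)
s=read_state();print(s['position'],s['joint_positions'],s['tcp_rot'].round(3).tolist())
t=dict(np.load('/tmp/t1.npz'))
print('bin rim',ray(t,[(38/2+150,53/2+150),(167/2+150,60/2+150),(157/2+150,224/2+150),(27/2+150,217/2+150)],.07))
E
```

```text
[0.5894 0.2547 0.2543] [-10.7082  37.9063  96.9568  66.4251  75.4395  46.8342] [[-0.038, 0.072, 0.997], [-0.45, 0.889, -0.081], [-0.892, -0.452, -0.002]]
bin rim [[0.6761 0.3748 0.07  ]
 [0.6706 0.2208 0.07  ]
 [0.475  0.2197 0.07  ]
 [0.4793 0.3689 0.07  ]]
```

Tilt of 63° is reachable. I go above the pan handle and take a close look; the bin centre is about (0.576, 0.296).

Request:
{"name": "play_rows", "arguments": {"commands": [[[0, -0.02, 0.01], [-0.16, 0.013, 0]], [[0.002, -0.05, 0.02], [-0.32, 0.026, 0]], [[0.004, -0.08, 0.03], [-0.48, 0.039, 0]], [[0.006, -0.11, 0.04], [-0.64, 0.053, 0]], [[0.008, -0.14, 0.046], [-0.8, 0.066, 0]], [[0.009, -0.17, 0.046], [-0.96, 0.079, 0]], [[0.0105, -0.197, 0.046], [-1.1, 0.09, 0]], [[0.0105, -0.197, 0.046], [-1.1, 0.09, 0]], [[0.0105, -0.197, 0.046], [-1.1, 0.09, 0]], [[0.0105, -0.197, 0.046], [-1.1, 0.09, 0]]]}}

```text
time_s: 16.3
position: [0.6003, 0.0575, 0.3003]
tcp_rot: [[-0.082, -0.0, 0.997], [-0.997, 0.001, -0.082], [-0.001, -1.0, -0.0]]
force: [0.6, 1.3, 0.6]
opening: 1.0
```

```bash
python3 - <<'E'
from h import *
np.set_printoptions(suppress=True,precision=4)
s=read_state();print(s['position'],s['tcp_rot'].round(3).tolist())
c=cap('wrist','w4');P=cloud(c);z=P[...,2]
m=(z>.098)&(z<.115)&(P[...,0]>.48)&(P[...,0]<.72)&(abs(P[...,1]-.0575)<.05)
for l,st in big(m): print(st,rect(P,l),np.nanmedian(z[l]))
t=dict(np.load('/tmp/t1.npz'));Q=cloud(t)
m=(Q[...,1]>.38)&(Q[...,1]<.5)&(Q[...,0]>.45)&(Q[...,0]<.75);print('tray z',np.nanpercentile(Q[m][:,2],[50,90,99]))
E
```

```text
[0.6003 0.0575 0.3003] [[-0.082, -0.0, 0.997], [-0.997, 0.001, -0.082], [-0.001, -1.0, -0.0]]
[ 309  135   23  152 1661] (array([ 0.6025,  0.0572,  0.1591,  0.0211, -4.904 ]), 1661) 0.10536480157326822
tray z [0.0052 0.0582 0.0647]
```

Request:
{"name": "play_rows", "arguments": {"commands": [[[0.002, 0, -0.06], [0, 0, 0]], [[0.002, 0, -0.11], [0, 0, 0]], [[0.002, 0, -0.15], [0, 0, 0]], [[0.002, 0, -0.18], [0, 0, 0]], [[0.002, 0, -0.198], [0, 0, 0]], [[0.002, 0, -0.198], [0, 0, 0]], [[0.002, 0, -0.198], [0, 0, 0]]]}}

```text
time_s: 17.23
position: [0.6036, 0.0571, 0.1034]
tcp_rot: [[-0.082, 0.002, 0.997], [-0.997, -0.0, -0.082], [-0.0, -1.0, 0.002]]
force: [0.3, 0.3, -0.3]
opening: 0.997
```

Request:
{"name": "play_rows", "arguments": {"commands": [[[0, 0, 0], [0, 0, 0]], [[0, 0, 0], [0, 0, 0]], [[0, 0, 0], [0, 0, 0]], [[0, 0, 0], [0, 0, 0]], [[0, 0, 0], [0, 0, 0]], [[0, 0, 0], [0, 0, 0]], [[0, 0, 0], [0, 0, 0]], [[0, 0, 0], [0, 0, 0]]], "gripper": 0.004}}

```text
time_s: 18.23
position: [0.6026, 0.0572, 0.1023]
tcp_rot: [[-0.082, -0.0, 0.997], [-0.997, 0.0, -0.082], [-0.0, -1.0, -0.0]]
force: [0.3, -0.2, -0.6]
opening: 0.173
```

Request:
{"name": "play_rows", "arguments": {"commands": [[[0, 0, 0], [0, 0, 0]], [[0, 0, 0], [0, 0, 0]], [[0, 0, 0], [0, 0, 0]], [[0, 0, 0.003], [0, 0, 0]], [[0.001, 0.012, 0.003], [0, 0, 0]], [[0.002, 0.025, 0.003], [0, 0, 0]], [[0.003, 0.038, 0.003], [0, 0, 0]], [[0.004, 0.05, 0.003], [0, 0, 0]], [[0.004, 0.05, 0.003], [0, 0, 0]], [[0.004, 0.05, 0.003], [0, 0, 0]]]}}

```text
time_s: 19.48
position: [0.6065, 0.1071, 0.1052]
tcp_rot: [[-0.082, -0.0, 0.997], [-0.997, -0.0, -0.082], [0.0, -1.0, -0.0]]
force: [-0.4, -0.3, -3.9]
opening: 0.11
```

```bash
python3 - <<'E'
from h import *
t=cap('top');s=cap('side')
cv2.imwrite('pics/c6.png',np.hstack([cv2.resize(t['frame'][150:330,150:400],(500,360)),cv2.resize(s['frame'][180:360,240:390],(300,360))])[...,::-1])
E
```

```text
(no output)
```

View pics/c6.png

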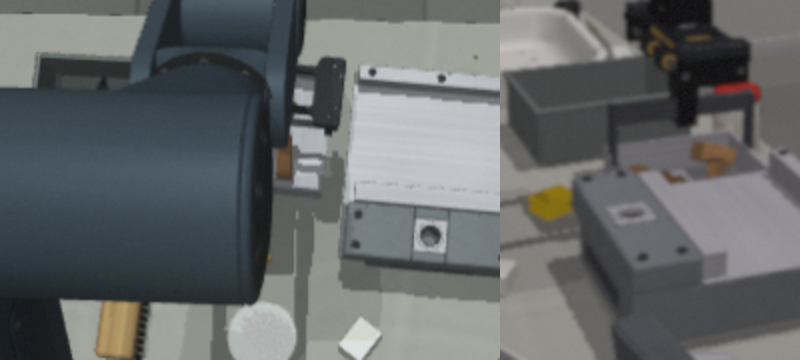

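Pan is out from under the lip with the offcuts inside, and its weight shows on the wrist. I lift and carry it over the bin.

Request:
{"name": "play_rows", "arguments": {"commands": [[[0, 0, 0.03], [0, 0, 0]], [[0, 0, 0.07], [0, 0, 0]], [[0, 0, 0.105], [0, 0, 0]], [[-0.005, 0.04, 0.11], [0, 0, 0]], [[-0.01, 0.085, 0.11], [0, 0, 0]], [[-0.015, 0.13, 0.11], [0, 0, 0]], [[-0.02, 0.175, 0.11], [0, 0, 0]], [[-0.025, 0.22, 0.11], [0, 0, 0]], [[-0.029, 0.254, 0.11], [0, 0, 0]], [[-0.029, 0.254, 0.11], [0, 0, 0]]]}}

```text
time_s: 20.82
position: [0.5767, 0.3635, 0.2149]
tcp_rot: [[-0.079, -0.0, 0.997], [-0.997, 0.001, -0.079], [-0.001, -1.0, -0.0]]
force: [0.1, 0.1, -4.2]
opening: 0.108
```

Request:
{"name": "play_rows", "arguments": {"commands": [[[0, -0.015, 0.01], [0.13, -0.01, 0]], [[0, -0.03, 0.016], [0.26, -0.021, 0]], [[0, -0.045, 0.018], [0.39, -0.032, 0]], [[0, -0.06, 0.018], [0.52, -0.043, 0]], [[0, -0.075, 0.02], [0.65, -0.053, 0]], [[0, -0.09, 0.02], [0.78, -0.064, 0]], [[0, -0.105, 0.018], [0.91, -0.075, 0]], [[0, -0.12, 0.015], [1.04, -0.085, 0]], [[0, -0.13, 0.01], [1.13, -0.093, 0]], [[0, -0.13, 0.01], [1.13, -0.093, 0]]]}}

```text
time_s: 22.08
position: [0.5783, 0.2281, 0.2232]
tcp_rot: [[-0.039, 0.077, 0.996], [-0.425, 0.901, -0.086], [-0.904, -0.427, -0.002]]
force: [0.0, 0.7, -2.1]
opening: 0.111
```

Request:
{"name": "play_rows", "arguments": {"commands": [[[0, 0, 0], [0, 0, 0]], [[0, 0, 0], [0, 0, 0]], [[0, 0, 0], [0, 0, 0]], [[0, 0, 0], [0, 0, 0]], [[0, 0, 0], [0, 0, 0]]]}}

```text
time_s: 22.7
position: [0.5775, 0.2315, 0.2254]
tcp_rot: [[-0.034, 0.074, 0.997], [-0.422, 0.903, -0.081], [-0.906, -0.423, 0.0]]
force: [-0.6, 0.5, -2.5]
opening: 0.109
```

```bash
python3 - <<'E'
from h import *
t=cap('top');s=cap('side');w=cap('wrist')
r=lambda f:cv2.resize(f,(400,300))
cv2.imwrite('pics/c7.png',np.hstack([r(t['frame'][120:330,80:360]),r(w['frame'])])[...,::-1])
E
```

```text
(no output)
```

View pics/c7.png

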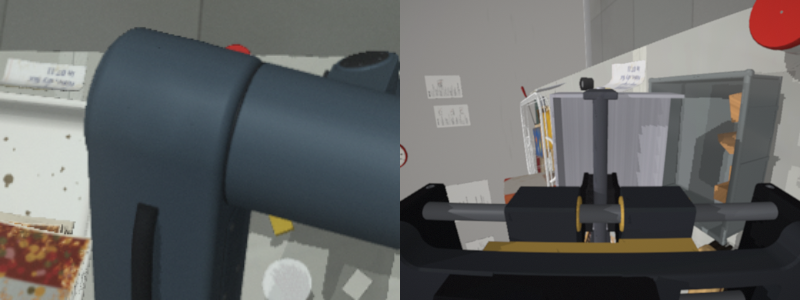

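The pan floor is empty and the pieces lie in the bin along its right wall. I tilt back and carry the pan to in front of the lip.

Request:
{"name": "play_rows", "arguments": {"commands": [[[0, -0.005, 0.02], [-0.13, 0.01, 0]], [[0.003, -0.015, 0.03], [-0.26, 0.021, 0]], [[0.006, -0.028, 0.03], [-0.39, 0.032, 0]], [[0.009, -0.042, 0.03], [-0.52, 0.043, 0]], [[0.013, -0.056, 0.03], [-0.65, 0.053, 0]], [[0.017, -0.07, 0.02], [-0.78, 0.064, 0]], [[0.021, -0.085, 0.01], [-0.91, 0.075, 0]], [[0.025, -0.105, 0], [-1.04, 0.085, 0]], [[0.029, -0.124, -0.01], [-1.13, 0.093, 0]], [[0.029, -0.124, -0.01], [-1.13, 0.093, 0]]]}}

```text
time_s: 24.1
position: [0.6052, 0.1081, 0.2141]
tcp_rot: [[-0.082, -0.005, 0.997], [-0.997, 0.002, -0.082], [-0.002, -1.0, -0.005]]
force: [-0.2, 0.4, -3.2]
opening: 0.113
```

Request:
{"name": "play_rows", "arguments": {"commands": [[[0, 0, 0], [0, 0, 0]], [[0, 0, -0.03], [0, 0, 0]], [[0, 0, -0.07], [0, 0, 0]], [[0, 0, -0.1], [0, 0, 0]], [[0, 0, -0.11], [0, 0, 0]], [[0, 0, -0.11], [0, 0, 0]], [[0, 0, -0.11], [0, 0, 0]]]}}

```text
time_s: 24.98
position: [0.6078, 0.1072, 0.1068]
tcp_rot: [[-0.082, 0.003, 0.997], [-0.997, 0.0, -0.082], [-0.001, -1.0, 0.003]]
force: [-0.2, 0.3, -3.7]
opening: 0.111
```

```bash
python3 - <<'E'
from h import *
np.set_printoptions(suppress=True,precision=4)
s=read_state();print(s['position'],s['tcp_rot'].round(3).tolist())
t=cap('top');P=cloud(t);z=P[...,2];hsv=cv2.cvtColor(t['frame'],cv2.COLOR_RGB2HSV)
m=(hsv[...,0]<18)&(hsv[...,1]>90)&(P[...,1]>.2)&(P[...,1]<.4)&(P[...,0]>.45)
for l,st in big(m,2): print(st,rect(P,l)[0],np.nanpercentile(z[l],[5,50,95]))
si=cap('side');r=lambda f:cv2.resize(f,(400,300))
cv2.imwrite('pics/c8.png',np.hstack([r(t['frame'][140:320,150:390]),r(si['frame'][180:360,240:480])])[...,::-1])
E
```

```text
[0.6078 0.1072 0.1068] [[-0.082, 0.003, 0.997], [-0.997, 0.0, -0.082], [-0.001, -1.0, 0.003]]
```

View pics/c8.png

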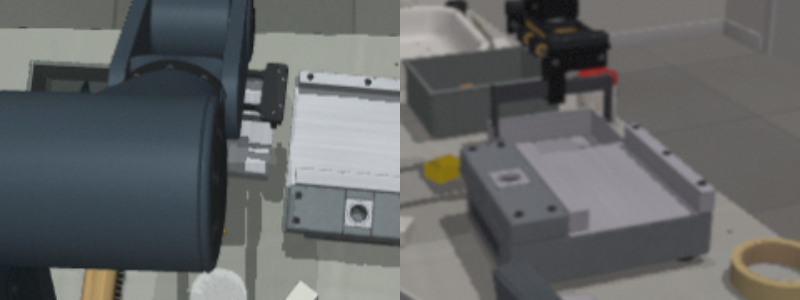

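Request:
{"name": "play_rows", "arguments": {"commands": [[[0, 0, -0.002], [0, 0, 0]], [[-0.001, -0.008, -0.002], [0, 0, 0]], [[-0.002, -0.018, -0.002], [0, 0, 0]], [[-0.003, -0.03, -0.002], [0, 0, 0]], [[-0.0035, -0.042, -0.002], [0, 0, 0]], [[-0.004, -0.05, -0.002], [0, 0, 0]], [[-0.004, -0.05, -0.003], [0, 0, 0]], [[-0.004, -0.05, -0.003], [0, 0, 0]]]}}

```text
time_s: 26.08
position: [0.6026, 0.0572, 0.1023]
tcp_rot: [[-0.082, 0.0, 0.997], [-0.997, 0.0, -0.082], [-0.0, -1.0, 0.0]]
force: [0.3, 0.3, -2.8]
opening: 0.116
```

Request:
{"name": "play_rows", "arguments": {"commands": [[[0, 0, 0], [0, 0, 0]], [[0, 0, 0], [0, 0, 0]], [[0, 0, 0], [0, 0, 0]], [[0, 0, 0], [0, 0, 0]], [[0, 0, 0], [0, 0, 0]], [[0, 0, 0], [0, 0, 0]], [[0, 0, 0], [0, 0, 0]], [[0, 0, 0], [0, 0, 0]]], "gripper": 0.06}}

```text
time_s: 27.08
position: [0.6026, 0.0571, 0.1023]
tcp_rot: [[-0.082, -0.0, 0.997], [-0.997, -0.0, -0.082], [0.0, -1.0, -0.0]]
force: [0.4, 0.0, -0.5]
opening: 0.689
```

Request:
{"name": "play_rows", "arguments": {"commands": [[[0, 0, 0.04], [0, 0, 0]], [[0, 0, 0.1], [0, 0, 0]], [[0, 0, 0.16], [0, 0, 0]], [[0, 0, 0.2], [0, 0, 0]], [[-0.02, -0.055, 0.2], [0, 0, 0]], [[-0.04, -0.11, 0.2], [0, 0, 0]], [[-0.06, -0.165, 0.2], [0, 0, 0]], [[-0.06, -0.22, 0.2], [0, 0, 0]], [[-0.06, -0.275, 0.2], [0, 0, 0]], [[-0.065, -0.335, 0.2], [0, 0, 0]]], "gripper": 0.087}}

```text
time_s: 28.32
position: [0.5375, -0.2794, 0.3024]
tcp_rot: [[-0.082, 0.001, 0.997], [-0.997, 0.0, -0.082], [-0.0, -1.0, 0.001]]
force: [-0.2, 0.2, -0.8]
opening: 0.999
```

```bash
python3 - <<'E'
from h import *
np.set_printoptions(suppress=True,precision=4)
s=read_state();print(s['position'],s['tcp_rot'].round(3).tolist())
t=cap('top');P=cloud(t);z=P[...,2];hsv=cv2.cvtColor(t['frame'],cv2.COLOR_RGB2HSV)
m=(hsv[...,0]<18)&(hsv[...,1]>90)&(P[...,1]>.2)&(P[...,1]<.4)&(P[...,0]>.45)
for l,st in big(m,2): print('off',st,rect(P,l)[0],np.nanpercentile(z[l],[5,50,95]))
print('handle',rect(P,(z>.09)&(z<.12)&(P[...,1]>.03)&(P[...,1]<.1)&(P[...,0]>.5)&(P[...,0]<.7)))
print('die',rect(P,(z>.01)&(z<.035)&(P[...,1]>-.4)&(P[...,1]<-.24)&(P[...,0]>.46)&(P[...,0]<.6)))
print('brush',rect(P,(z>.04)&(z<.07)&(P[...,0]<.46)&(P[...,0]>.3)&(P[...,1]>.17)&(P[...,1]<.35)))
cv2.imwrite('pics/c9.png',cv2.resize(t['frame'][150:340,150:500],None,fx=2,fy=2)[...,::-1])
E
```

```text
[ 0.5375 -0.2794  0.3024] [[-0.082, 0.001, 0.997], [-0.997, 0.0, -0.082], [-0.0, -1.0, 0.001]]
off [234 152  11  23 183] [ 0.7142  0.2095  0.0545  0.0239 -4.8676] [0.0705 0.0745 0.078 ]
off [220 192  10  16 117] [ 0.6324  0.2406  0.0573  0.0238 12.58  ] [0.0241 0.0452 0.0703]
off [210 213  18  13 169] [ 0.591   0.2506  0.0567  0.0285 64.1041] [0.0109 0.0217 0.0681]
off [218 227   8  22 107] [ 0.5357  0.2424  0.0558  0.0201 -4.2417] [0.0212 0.0627 0.0701]
handle (array([0.6447, 0.0517, 0.0706, 0.0211, 2.223 ]), 163)
die (array([  0.5461,  -0.2619,   0.0067,   0.0018, -44.5244]), 5)
brush (array([ 0.3803,  0.2591,  0.109 ,  0.0452, -3.217 ]), 920)
```

View pics/c9.png

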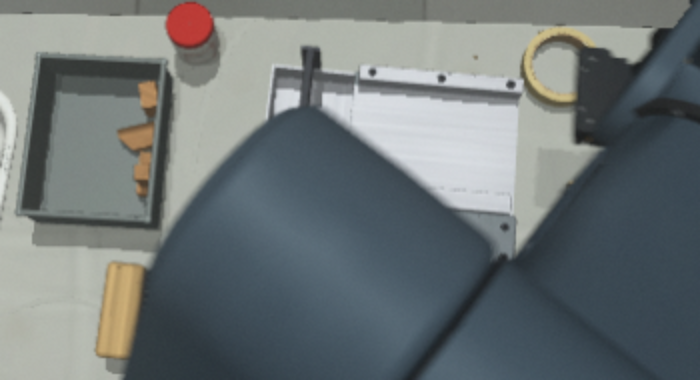

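Top view: the offcuts lie in the bin along its -y wall, the pan is back under the lip and the brush stands at (120,310) in the crop. Now the die.

```bash
python3 - <<'E'
from h import *
np.set_printoptions(suppress=True,precision=4)
s=read_state();print(s['position'],s['joint_positions'])
c=cap('wrist','w5');P=cloud(c);z=P[...,2];hsv=cv2.cvtColor(c['frame'],cv2.COLOR_RGB2HSV)
m=(z>.012)&(z<.035)&(P[...,1]>-.42)&(P[...,1]<-.22)&(P[...,0]>.45)&(P[...,0]<.64)
for l,st in big(m): print(st,rect(P,l),np.nanpercentile(z[l],[5,50,95]))
E
```

```text
[ 0.5369 -0.2883  0.3023] [-38.5694  25.7029  80.8957  -0.3611  73.0473  56.5353]
[ 295  166   91   62 3280] (array([  0.5389,  -0.3176,   0.1083,   0.0501, -75.9071]), 3280) [0.0166 0.0185 0.024 ]
[313 255  47  15 279] (array([  0.4533,  -0.3057,   0.0633,   0.0028, -83.3567]), 279) [0.0141 0.0246 0.0339]
```

The die is at (0.538,-0.317). A centred grasp would bring the gripper body onto the key bar, so I grip the die near its far end, drag it 35 mm away from the block, and regrip it in the middle.

Request:
{"name": "play_rows", "arguments": {"commands": [[[0.002, -0.015, 0], [0, 0, -0.177]], [[0.004, -0.03, -0.03], [0, 0, -0.354]], [[0.006, -0.05, -0.06], [0, 0, -0.531]], [[0.008, -0.065, -0.1], [0, 0, -0.708]], [[0.0095, -0.078, -0.14], [0, 0, -0.885]], [[0.0095, -0.078, -0.16], [0, 0, -1.062]], [[0.0095, -0.078, -0.18], [0, 0, -1.238]], [[0.0095, -0.078, -0.18], [0, 0, -1.238]], [[0.0095, -0.078, -0.18], [0, 0, -1.238]]]}}

```text
time_s: 29.55
position: [0.5476, -0.3558, 0.123]
tcp_rot: [[-0.968, 0.001, 0.251], [-0.251, -0.001, -0.968], [-0.001, -1.0, 0.001]]
force: [-0.2, -0.5, 0.4]
opening: 1.002
```

Request:
{"name": "play_rows", "arguments": {"commands": [[[0, 0, -0.03], [0, 0, 0]], [[0, 0, -0.06], [0, 0, 0]], [[0, 0, -0.08], [0, 0, 0]], [[0, 0, -0.0925], [0, 0, 0]], [[0, 0, -0.0925], [0, 0, 0]], [[0, 0, -0.0925], [0, 0, 0]]]}}

```text
time_s: 30.3
position: [0.5477, -0.3564, 0.0307]
tcp_rot: [[-0.969, 0.001, 0.248], [-0.248, -0.001, -0.969], [-0.001, -1.0, 0.002]]
force: [-0.7, -0.3, 0.3]
opening: 1.003
```

Request:
{"name": "play_rows", "arguments": {"commands": [[[0, 0, 0], [0, 0, 0]], [[0, 0, 0], [0, 0, 0]], [[0, 0, 0], [0, 0, 0]], [[0, 0, 0], [0, 0, 0]], [[0, 0, 0], [0, 0, 0]], [[0, 0, 0], [0, 0, 0]]], "gripper": 0.045}}

```text
time_s: 31.05
position: [0.5471, -0.3559, 0.0298]
tcp_rot: [[-0.969, -0.0, 0.248], [-0.248, 0.0, -0.969], [0.0, -1.0, -0.0]]
force: [-1.0, 0.3, 0.5]
opening: 0.565
```

Request:
{"name": "play_rows", "arguments": {"commands": [[[0.009, 0, 0], [0, 0, 0]], [[0.018, 0, 0], [0, 0, 0]], [[0.027, 0, 0], [0, 0, 0]], [[0.035, 0, 0], [0, 0, 0]], [[0.035, 0, 0], [0, 0, 0]], [[0.035, 0, 0], [0, 0, 0]]]}}

```text
time_s: 31.8
position: [0.5834, -0.3561, 0.0299]
tcp_rot: [[-0.969, 0.003, 0.247], [-0.247, -0.001, -0.969], [-0.002, -1.0, 0.002]]
force: [1.9, -0.5, 0.8]
opening: 0.572
```

Request:
{"name": "play_rows", "arguments": {"commands": [[[0, 0, 0], [0, 0, 0]], [[0, 0, 0], [0, 0, 0]], [[0, 0, 0], [0, 0, 0]], [[0, 0, 0], [0, 0, 0]], [[0, 0, 0], [0, 0, 0]], [[-0.003, 0.012, 0], [0, 0, 0]], [[-0.006, 0.025, 0], [0, 0, 0]], [[-0.0099, 0.0388, 0], [0, 0, 0]], [[-0.0099, 0.0388, 0], [0, 0, 0]], [[-0.0099, 0.0388, 0], [0, 0, 0]]], "gripper": 0.08}}

```text
time_s: 33.05
position: [0.5726, -0.3171, 0.03]
tcp_rot: [[-0.969, 0.001, 0.248], [-0.248, -0.001, -0.969], [-0.001, -1.0, 0.001]]
force: [-0.0, -0.7, -0.4]
opening: 0.92
```

Request:
{"name": "play_rows", "arguments": {"commands": [[[0, 0, 0], [0, 0, 0]], [[0, 0, 0], [0, 0, 0]], [[0, 0, 0], [0, 0, 0]], [[0, 0, 0], [0, 0, 0]], [[0, 0, 0], [0, 0, 0]], [[0, 0, 0], [0, 0, 0]]], "gripper": 0.045}}

```text
time_s: 33.8
position: [0.5723, -0.3172, 0.0297]
tcp_rot: [[-0.969, 0.0, 0.248], [-0.248, -0.0, -0.969], [-0.0, -1.0, 0.0]]
force: [0.7, -0.0, -1.0]
opening: 0.57
```

Request:
{"name": "play_rows", "arguments": {"commands": [[[0, 0, 0.03], [0, 0, 0]], [[0, 0, 0.08], [0, 0, 0]], [[0, 0, 0.13], [0, 0, 0]], [[0, 0, 0.17], [0, 0, 0]], [[0, 0, 0.17], [0, 0, 0]], [[0, 0, 0.17], [0, 0, 0]]]}}

```text
time_s: 34.55
position: [0.571, -0.3161, 0.1981]
tcp_rot: [[-0.969, -0.003, 0.248], [-0.248, 0.002, -0.969], [0.002, -1.0, -0.003]]
force: [-0.8, 0.7, -1.8]
opening: 0.576
```

```bash
python3 - <<'E'
from h import *
np.set_printoptions(suppress=True,precision=4)
s=read_state();print(s['position'],s['tcp_rot'][:,0])
c=cap('wrist','w6');P=cloud(c);z=P[...,2];z0=s['position'][2]
m=(z>z0-.03)&(z<z0+.02)&(c['depth']>.1)
hsv=cv2.cvtColor(c['frame'],cv2.COLOR_RGB2HSV);m&=(hsv[...,1]>50)&(hsv[...,0]<30)
for l,st in big(m): print(st,rect(P,l),np.nanpercentile(z[l],[5,50,95]))
t=cap('top')
cv2.imwrite('pics/c10.png',np.hstack([cv2.resize(c['frame'],(480,360)),cv2.resize(t['frame'][220:340,400:500],(300,360))])[...,::-1])
E
```

```text
[ 0.571  -0.3161  0.1981] [-0.9688 -0.248   0.0023]
[ 266  193  109  134 5831] (array([  0.5772,  -0.3378,   0.0671,   0.0544, -75.8918]), 5831) [0.1775 0.186  0.1872]
[ 285  227   71  100 3657] (array([  0.5781,  -0.3311,   0.055 ,   0.0327, -80.9093]), 3657) [0.1853 0.1863 0.1906]
[ 275  356   92   33 1081] (array([ 0.562 , -0.2775,  0.0498,  0.0229, 14.0539]), 1081) [0.1855 0.1864 0.1875]
[290 357  60  17 446] (array([ 0.5642, -0.2838,  0.0323,  0.0155, 15.6983]), 446) [0.1856 0.1868 0.1914]
```

View pics/c10.png

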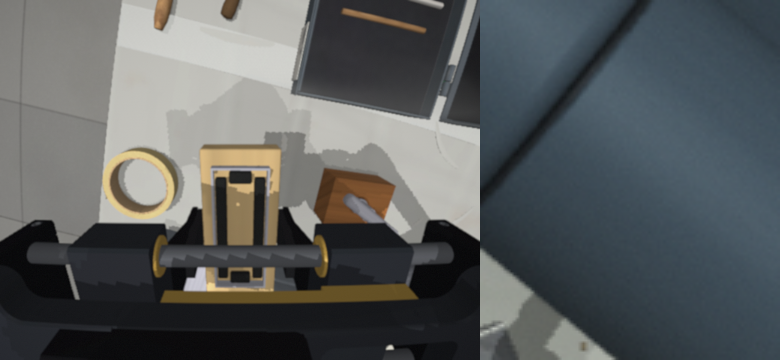

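Die is held level near its centre (die at (240,215) in the crop). Now I turn it square and bring it over the bed.

Request:
{"name": "play_rows", "arguments": {"commands": [[[0.001, 0.027, 0], [0, 0, 0.157]], [[0.003, 0.055, 0], [0, 0, 0.314]], [[0.004, 0.083, 0], [0, 0, 0.471]], [[0.006, 0.11, 0], [0, 0, 0.628]], [[0.007, 0.138, 0], [0, 0, 0.785]], [[0.009, 0.166, -0.01], [0, 0, 0.942]], [[0.01, 0.194, -0.02], [0, 0, 1.1]], [[0.0107, 0.2209, -0.04], [0, 0, 1.252]], [[0.0107, 0.2209, -0.04], [0, 0, 1.252]], [[0.0107, 0.2209, -0.04], [0, 0, 1.252]]]}}

```text
time_s: 35.9
position: [0.5828, -0.0965, 0.1589]
tcp_rot: [[-0.069, -0.001, 0.998], [-0.998, -0.0, -0.069], [0.0, -1.0, -0.001]]
force: [0.3, -0.0, -2.6]
opening: 0.572
```

```bash
python3 - <<'E'
from h import *
np.set_printoptions(suppress=True,precision=4)
s=read_state();print(s['position'],s['tcp_rot'][:,0],s['joint_positions'])
c=cap('wrist','w7');P=cloud(c);z=P[...,2]
hsv=cv2.cvtColor(c['frame'],cv2.COLOR_RGB2HSV);g=cv2.cvtColor(c['frame'],cv2.COLOR_RGB2GRAY)
m=(z>.138)&(z<.152)&(hsv[...,1]>50)&(hsv[...,0]<30)
for l,st in big(m): print('die',st,rect(P,l),np.nanpercentile(P[l][:,0],[1,99]))
m2=(z>.08)&(z<.092)&(P[...,0]>.61)&(P[...,0]<.69)
for l,st in big(m2&(g<70),2):
    v,u=np.where(l); print('screw',st,ray(c,[(u.mean(),v.mean())],.086)[0])
for y in(-.17,-.15,-.05,-.03):
    k=m2&(abs(P[...,1]-y)<.004)
    if k.sum()>5: print('fence',y,np.percentile(P[k][:,0],[1,99]))
E
```

```text
[ 0.5828 -0.0965  0.1589] [-0.0691 -0.9976  0.0001] [-20.216   34.1024  91.7077  -0.0327  54.2515  73.7628]
die [ 266  196  109  131 5460] (array([ 0.6056, -0.0988,  0.0672,  0.0537, -3.4893]), 5460) [0.5734 0.6398]
die [ 285  228   71   99 3573] (array([ 0.5988, -0.0978,  0.0537,  0.0326, -4.9798]), 3573) [0.5731 0.6254]
die [274 356  46  33 533] (array([ 0.5444, -0.0818,  0.0246,  0.0229, 85.5888]), 533) [0.5332 0.5557]
die [290 357  60  17 407] (array([ 0.5498, -0.0946,  0.0322,  0.015 , 86.7986]), 407) [0.5418 0.5561]
die [321 356  46  33 526] (array([ 0.5424, -0.1071,  0.0245,  0.023 , 86.733 ]), 526) [0.5314 0.5526]
screw [ 85 131  13   7  78] [0.678  0.0389 0.086 ]
screw [ 77 139  24 104 608] [0.6435 0.0498 0.086 ]
screw [184 153  13  12 118] [ 0.6576 -0.0212  0.086 ]
screw [314 152  11  12 106] [ 0.652  -0.1015  0.086 ]
screw [446 155   8   8  49] [ 0.6467 -0.1821  0.086 ]
fence -0.17 [0.64   0.6573]
fence -0.15 [0.6412 0.6591]
fence -0.05 [0.6482 0.666 ]
fence -0.03 [0.6497 0.667 ]
```

Die is centred between jaw and fence within about 1 mm. I lower and release it.

Request:
{"name": "play_rows", "arguments": {"commands": [[[0, 0, -0.03], [0, 0, 0]], [[0, 0, -0.05], [0, 0, 0]], [[0, 0, -0.062], [0, 0, 0]], [[0, 0, -0.0685], [0, 0, 0]], [[0, 0, -0.0685], [0, 0, 0]], [[0, 0, -0.0685], [0, 0, 0]]]}}

```text
time_s: 36.7
position: [0.5835, -0.0964, 0.092]
tcp_rot: [[-0.068, 0.002, 0.998], [-0.998, -0.001, -0.068], [0.0, -1.0, 0.002]]
force: [-0.7, -0.1, -2.2]
opening: 0.57
```

Request:
{"name": "play_rows", "arguments": {"commands": [[[0, 0, 0], [0, 0, 0]], [[0, 0, 0], [0, 0, 0]], [[0, 0, 0], [0, 0, 0]], [[0, 0, 0], [0, 0, 0]], [[0, 0, 0], [0, 0, 0]]], "gripper": 0.08}}

```text
time_s: 37.33
position: [0.5829, -0.0961, 0.0913]
tcp_rot: [[-0.068, 0.0, 0.998], [-0.998, -0.0, -0.068], [0.0, -1.0, 0.0]]
force: [-0.1, -0.3, 0.5]
opening: 0.91
```

Request:
{"name": "play_rows", "arguments": {"commands": [[[0, 0, 0.04], [0, 0, 0]], [[0, 0, 0.1], [0, 0, 0]], [[-0.02, 0, 0.15], [0, 0, 0]], [[-0.06, 0.004, 0.17], [0, 0, 0]], [[-0.09, 0.006, 0.17], [0, 0, 0]], [[-0.115, 0.008, 0.17], [0, 0, 0]], [[-0.115, 0.008, 0.17], [0, 0, 0]], [[-0.115, 0.008, 0.17], [0, 0, 0]], [[-0.115, 0.008, 0.17], [0, 0, 0]]]}}

```text
time_s: 38.45
position: [0.4691, -0.0885, 0.2613]
tcp_rot: [[-0.068, 0.001, 0.998], [-0.998, -0.0, -0.068], [0.0, -1.0, 0.001]]
force: [-0.3, -0.2, -0.4]
opening: 0.919
```

```bash
python3 - <<'E'
from h import *
np.set_printoptions(suppress=True,precision=4)
s=read_state();print(s['position'],s['tcp_rot'][:,0],s['joint_positions'])
c=cap('wrist','w8');np.savez('/tmp/w8.npz',**{k:np.array(v) for k,v in c.items()});P=cloud(c);z=P[...,2]
m=(z>.07)&(z<.09)&(P[...,0]>.5)&(P[...,0]<.65)&(cv2.cvtColor(c['frame'],cv2.COLOR_RGB2HSV)[...,1]>50)
for l,st in big(m): print('die',st,rect(P,l),np.nanpercentile(z[l],[5,50,95]))
t=cap('top');np.savez('/tmp/t8.npz',**{k:np.array(v) for k,v in t.items()})
u,v=[int(x) for x in (320,200)]
cv2.imwrite('pics/c11.png',np.hstack([cv2.resize(c['frame'],(480,360)),cv2.resize(c['frame'][100:260,240:400],(320,320))[:,:].repeat(1,0) if 0 else cv2.copyMakeBorder(cv2.resize(c['frame'][110:250,250:390],(320,320)),0,40,0,0,0)])[...,::-1])
E
```

```text
[ 0.4691 -0.0885  0.2613] [-0.068  -0.9977  0.0003] [-24.1331  17.7739 101.7682   0.0055  60.3999  69.7655]
die [ 292   29   58  128 2638] (array([ 0.5859, -0.0971,  0.1082,  0.0496, -4.2651]), 2638) [0.0766 0.0779 0.0792]
die [ 302   43   37  101 2178] (array([ 0.586 , -0.0972,  0.0847,  0.0316, -3.7955]), 2178) [0.0768 0.0782 0.0831]
```

View pics/c11.png

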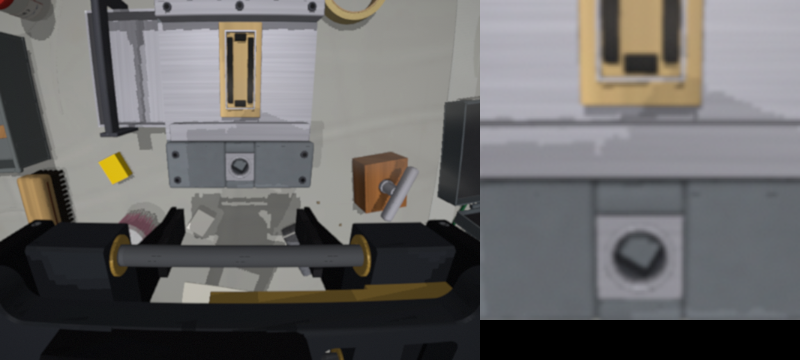

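Die lies flat at the middle of the bed, square. The lock hole shows a square socket turned at an angle, so I look straight down into it from closer.

Request:
{"name": "play_rows", "arguments": {"commands": [[[-0.03, 0.002, -0.03], [0, 0, 0]], [[-0.06, 0.004, -0.07], [0, 0, 0]], [[-0.08, 0.005, -0.11], [0, 0, 0]], [[-0.08, 0.005, -0.11], [0, 0, 0]], [[-0.08, 0.005, -0.11], [0, 0, 0]], [[-0.08, 0.005, -0.11], [0, 0, 0]]]}}

```text
time_s: 39.3
position: [0.3903, -0.0841, 0.1525]
tcp_rot: [[-0.068, 0.004, 0.998], [-0.998, -0.002, -0.068], [0.002, -1.0, 0.004]]
force: [0.0, -0.4, -0.7]
opening: 0.919
```

```bash
python3 - <<'E'
from h import *
np.set_printoptions(suppress=True,precision=4)
s=read_state();print(s['position'],s['tcp_rot'][:,0])
c=cap('wrist','w9');np.savez('/tmp/w9.npz',**{k:np.array(v) for k,v in c.items()});P=cloud(c);z=P[...,2];d=c['depth']
w=dict(np.load('/tmp/w8.npz'));print('hole w8',ray(w,[(319.6,221.6)],.086))
# project hole guess
def proj(c,X):
    M=np.linalg.inv(c['M']);r,_=cv2.Rodrigues(M[:3,:3]);return cv2.projectPoints(np.array(X,float).reshape(-1,1,3),r,M[:3,3],c['mtx'],c['dist_coeffs'])[0].reshape(-1,2)
u,v=proj(c,ray(w,[(319.6,221.6)],.086)[0])[0];print(u,v)
u,v=int(u),int(v);R=45
f=c['frame'][max(0,v-R):v+R,u-R:u+R]
print(max(0,v-R),u-R,f.shape)
dd=z[max(0,v-R):v+R,u-R:u+R];h=np.clip((dd-.05)/.04*255,0,255);h[np.isnan(h)]=0
a=cv2.resize(cv2.convertScaleAbs(f,alpha=1.6),(400,400*f.shape[0]//f.shape[1]),interpolation=cv2.INTER_CUBIC);b=cv2.resize(cv2.cvtColor(h.astype(np.uint8),cv2.COLOR_GRAY2RGB),(a.shape[1],a.shape[0]),interpolation=cv2.INTER_NEAREST)
cv2.imwrite('pics/c12.png',np.hstack([a,b])[...,::-1])
E
```

```text
[ 0.3903 -0.0841  0.1525] [-0.0677 -0.9977  0.0019]
hole w8 [[ 0.4708 -0.089   0.086 ]]
317.5184915520159 139.96070295148994
94 272 (90, 90, 3)
```

View pics/c12.png

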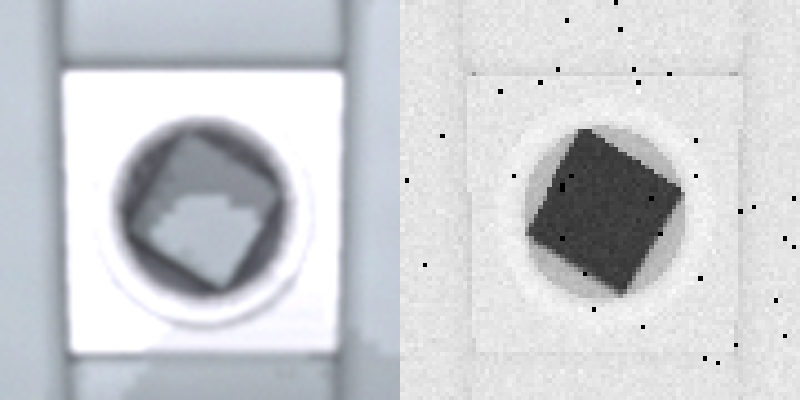

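The depth map shows the square socket clearly, turned roughly 25° in the picture. I compute its angle and the hole centre, and locate the key.

```bash
python3 - <<'E'
from h import *
np.set_printoptions(suppress=True,precision=4)
c=dict(np.load('/tmp/w9.npz'));P=cloud(c);z=P[...,2]
sub=np.zeros(z.shape,bool);sub[94:184,272:362]=1
def px2(m,zp):
    m=max(big(m,3),key=lambda a:a[1][4])[0].astype(np.uint8)
    k=cv2.findContours(m,cv2.RETR_EXTERNAL,cv2.CHAIN_APPROX_NONE)[0][0].reshape(-1,2)
    return ray(c,k,zp)[:,:2].astype(np.float32)*1000
q=px2(sub&(z<.072),.080);print('socket',cv2.minAreaRect(q))
q=px2(sub&(z<.0825),.086);print('hole',cv2.minEnclosingCircle(q),cv2.fitEllipse(q))
for f in('w8',):
    w=dict(np.load('/tmp/%s.npz'%f));Q=cloud(w);zz=Q[...,2]
    m=(zz>.076)&(zz<.1)&(Q[...,0]<.5)&(Q[...,0]>.34)&(Q[...,1]<-.24)&(Q[...,1]>-.38)
    print('key',rect(Q,m),np.nanmedian(zz[m]))
    m=(zz>.038)&(zz<.05)&(Q[...,0]<.5)&(Q[...,0]>.34)&(Q[...,1]<-.24)&(Q[...,1]>-.38)
    print('blk',rect(Q,m))
t=dict(np.load('/tmp/t8.npz'));Q=cloud(t);zz=Q[...,2]
m=(zz>.076)&(zz<.1)&(Q[...,0]<.5)&(Q[...,0]>.34)&(Q[...,1]<-.24)&(Q[...,1]>-.38);print('top key',rect(Q,m))
E
```

```text
socket ((469.9327087402344, -88.54373931884766), (16.470054626464844, 16.52204132080078), 54.89392852783203)
hole ((469.85833740234375, -88.56513977050781), 11.105254173278809) ((469.79302978515625, -88.75733947753906), (21.032238006591797, 21.889606475830078), 77.64242553710938)
key (array([  0.4139,  -0.3086,   0.0832,   0.0155, -23.5473]), 1223) 0.08412019600525106
blk (array([ 0.4132, -0.3095,  0.0815,  0.0674,  6.4091]), 2847)
top key (array([  0.4107,  -0.3065,   0.0838,   0.015 , -23.2663]), 253)
```

Request:
{"name": "play_rows", "arguments": {"commands": [[[0.006, -0.012, 0.01], [0, 0, 0.17]], [[0.012, -0.024, 0.01], [0, 0, 0.34]], [[0.018, -0.036, 0.01], [0, 0, 0.51]], [[0.024, -0.048, 0.01], [0, 0, 0.68]], [[0.03, -0.06, 0], [0, 0, 0.85]], [[0.0355, -0.071, 0], [0, 0, 1.026]], [[0.0355, -0.071, 0], [0, 0, 1.026]], [[0.0355, -0.071, 0], [0, 0, 1.026]], [[0.0355, -0.071, 0], [0, 0, 1.026]]]}}

```text
time_s: 40.48
position: [0.4232, -0.1536, 0.1516]
tcp_rot: [[0.817, -0.0, 0.576], [-0.576, 0.0, 0.817], [-0.0, -1.0, 0.0]]
force: [0.5, 0.6, 1.1]
opening: 0.916
```

```bash
cat > m.py <<'E'
from h import *
np.set_printoptions(suppress=True,precision=4)
def px2(c,m,zp):
    m=max(big(m,3),key=lambda a:a[1][4])[0].astype(np.uint8)
    k=cv2.findContours(m,cv2.RETR_EXTERNAL,cv2.CHAIN_APPROX_NONE)[0][0].reshape(-1,2)
    return ray(c,k,zp)[:,:2].astype(np.float32)*1000
E
python3 - <<'E'
from m import *
s=read_state();print(s['position'],s['tcp_rot'].round(4).tolist(),s['joint_positions'])
c=cap('wrist','w10');np.savez('/tmp/w10.npz',**{k:np.array(v) for k,v in c.items()});P=cloud(c);z=P[...,2]
sub=np.hypot(P[...,0]-.470,P[...,1]+.0886)<.016
q=px2(c,sub&(z<.072),.080);print('socket',cv2.minAreaRect(q))
q=px2(c,sub&(z<.0825),.086);print('hole',cv2.minEnclosingCircle(q),cv2.fitEllipse(q))
E
```

```text
[ 0.4232 -0.1536  0.1516] [[0.8174, -0.0, 0.5761], [-0.5761, 0.0001, 0.8174], [-0.0, -1.0, 0.0001]] [-34.2275  26.4293 111.9922   0.0049  41.5808   0.9427]
socket ((469.5777587890625, -88.33109283447266), (16.32189178466797, 15.805112838745117), 54.81644821166992)
hole ((469.5780029296875, -88.53700256347656), 11.19672679901123) ((469.7488708496094, -88.67726135253906), (21.084705352783203, 22.099061965942383), 133.98196411132812)
```

Request:
{"name": "play_rows", "arguments": {"commands": [[[-0.015, -0.025, 0.01], [0, 0, -0.17]], [[-0.03, -0.05, 0.01], [0, 0, -0.34]], [[-0.045, -0.075, 0.01], [0, 0, -0.51]], [[-0.06, -0.1, 0.01], [0, 0, -0.68]], [[-0.075, -0.125, 0.01], [0, 0, -0.85]], [[-0.089, -0.15, 0], [0, 0, -1.026]], [[-0.089, -0.15, 0], [0, 0, -1.026]], [[-0.089, -0.15, 0], [0, 0, -1.026]], [[-0.089, -0.15, 0], [0, 0, -1.026]]]}}

```text
time_s: 41.65
position: [0.3347, -0.3031, 0.1515]
tcp_rot: [[-0.066, -0.0, 0.998], [-0.998, 0.0, -0.066], [-0.0, -1.0, -0.0]]
force: [0.8, 0.2, -0.3]
opening: 0.92
```

```bash
python3 - <<'E'
from m import *
s=read_state();print(s['position'],s['tcp_rot'].round(4).tolist(),s['joint_positions'])
c=cap('wrist','w11');np.savez('/tmp/w11.npz',**{k:np.array(v) for k,v in c.items()});P=cloud(c);z=P[...,2]
sub=np.hypot(P[...,0]-.4125,P[...,1]+.3075)<.06
q=px2(c,sub&(z>.078)&(z<.1),.086);print('bar',cv2.minAreaRect(q),np.nanmedian(z[sub&(z>.078)]))
m=sub&(z>.04)&(z<.05);
q=px2(c,sub&(z>.04),.045);print('blk',cv2.minAreaRect(q), rect(P,sub&(z>.04)&(z<.05)))
E
```

```text
[ 0.3347 -0.3031  0.1515] [[-0.0661, -0.0001, 0.9978], [-0.9978, 0.0004, -0.0661], [-0.0004, -1.0, -0.0001]] [-56.4018  26.5166 111.8033   0.0113  41.7021  37.3824]
bar ((413.1571960449219, -309.2745056152344), (13.77076244354248, 82.0949935913086), 66.92547607421875) 0.23219458215711725
blk ((138.36224365234375, -273.548828125), (308.2688293457031, 124.2834701538086), 87.15544891357422) (array([ 0.413 , -0.3094,  0.0806,  0.0663,  6.0375]), 7720)
```

Hole seen from two yaws agrees within 0.3 mm: (0.4697,-0.0886), socket sides at 54.9°. Key bar centre (0.4132,-0.3093), yaw -23.1°. I grip the bar only, with the fingertips above the thicker shank.

Request:
{"name": "play_rows", "arguments": {"commands": [[[0.026, -0.002, 0], [0, 0, -0.11]], [[0.052, -0.004, 0], [0, 0, -0.22]], [[0.0784, -0.0056, 0], [0, 0, -0.3365]], [[0.0784, -0.0056, 0], [0, 0, -0.3365]], [[0.0784, -0.0056, -0.03], [0, 0, -0.3365]], [[0.0784, -0.0056, -0.048], [0, 0, -0.3365]], [[0.0784, -0.0056, -0.0545], [0, 0, -0.3365]], [[0.0784, -0.0056, -0.0545], [0, 0, -0.3365]], [[0.0784, -0.0056, -0.0545], [0, 0, -0.3365]]]}}

```text
time_s: 42.82
position: [0.4129, -0.31, 0.0975]
tcp_rot: [[-0.393, 0.001, 0.919], [-0.919, -0.001, -0.393], [0.001, -1.0, 0.001]]
force: [-0.4, 0.4, 0.2]
opening: 0.917
```

Request:
{"name": "play_rows", "arguments": {"commands": [[[0, 0, 0], [0, 0, 0]], [[0, 0, 0], [0, 0, 0]], [[0, 0, 0], [0, 0, 0]], [[0, 0, 0], [0, 0, 0]], [[0, 0, 0], [0, 0, 0]], [[0, 0, 0], [0, 0, 0]], [[0, 0, 0], [0, 0, 0]], [[0, 0, 0], [0, 0, 0]], [[0, 0, 0], [0, 0, 0]], [[0, 0, 0], [0, 0, 0]]], "gripper": 0.008}}

```text
time_s: 44.08
position: [0.4128, -0.3097, 0.0969]
tcp_rot: [[-0.394, 0.0, 0.919], [-0.919, 0.0, -0.394], [-0.0, -1.0, 0.0]]
force: [-0.8, 0.9, 2.0]
opening: 0.16
```

Request:
{"name": "play_rows", "arguments": {"commands": [[[0, 0, 0.02], [0, 0, 0]], [[0, 0, 0.06], [0, 0, 0]], [[0, 0, 0.1], [0, 0, 0]], [[0.008, 0.031, 0.11], [0, 0, 0.17]], [[0.016, 0.062, 0.11], [0, 0, 0.34]], [[0.024, 0.093, 0.11], [0, 0, 0.51]], [[0.032, 0.124, 0.11], [0, 0, 0.68]], [[0.04, 0.155, 0.11], [0, 0, 0.85]], [[0.048, 0.186, 0.11], [0, 0, 1.02]], [[0.0565, 0.2207, 0.11], [0, 0, 1.19]]]}}

```text
time_s: 45.32
position: [0.4691, -0.0881, 0.2063]
tcp_rot: [[0.711, -0.001, 0.703], [-0.703, 0.0, 0.711], [-0.001, -1.0, -0.0]]
force: [-0.0, 0.1, -1.6]
opening: 0.156
```

Request:
{"name": "play_rows", "arguments": {"commands": [[[0, 0, 0], [0, 0, 0.17]], [[0, 0, 0], [0, 0, 0.171]], [[0, 0, -0.015], [0, 0, 0.171]], [[0, 0, -0.015], [0, 0, 0.171]], [[0, 0, -0.015], [0, 0, 0.171]]]}}

```text
time_s: 45.95
position: [0.4693, -0.0894, 0.1919]
tcp_rot: [[0.816, -0.0, 0.578], [-0.578, 0.0, 0.816], [-0.0, -1.0, -0.0]]
force: [0.3, 0.6, -1.1]
opening: 0.158
```

```bash
python3 - <<'E'
from m import *
s=read_state();print(s['position'],s['tcp_rot'].round(4).tolist(),s['force'])
c=cap('wrist','w12');P=cloud(c);z=P[...,2]
t=cap('top');si=cap('side')
m=(abs(z-.181)<.008)&(np.hypot(P[...,0]-.4697,P[...,1]+.0886)<.07)
for l,st in big(m): print(st,rect(P,l))
r=lambda f:cv2.resize(f,(400,300))
cv2.imwrite('pics/c13.png',np.vstack([np.hstack([r(c['frame']),r(si['frame'][150:360,240:520])]),np.hstack([r(t['frame'][150:330,260:500]),r(c['frame'][150:330,200:440])])])[...,::-1])
E
```

```text
[ 0.4693 -0.0894  0.1919] [[0.8159, -0.0001, 0.5781], [-0.5781, 0.0, 0.8159], [-0.0001, -1.0, -0.0]] [ 0.3091  0.5781 -1.1173]
[ 287  226   66  101 3325] (array([ 0.4781, -0.08  ,  0.0536,  0.0296, 34.8873]), 3325)
[308 357  25  17 367] (array([  0.4499,  -0.1194,   0.0133,   0.0128, -35.2419]), 367)
```

View pics/c13.png

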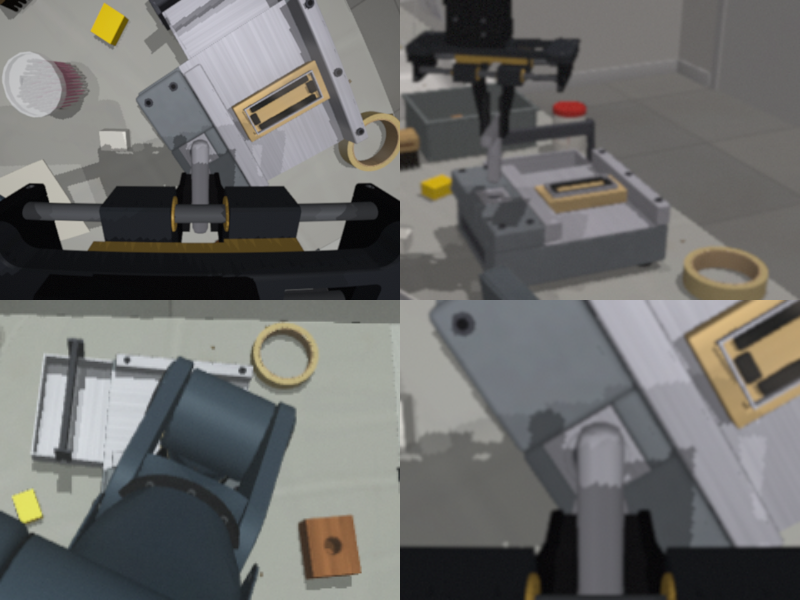

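Key hangs upright over the hole, and the block's empty hole is visible in the top view. I lower in small steps.

Request:
{"name": "play_rows", "arguments": {"commands": [[[0, 0, -0.01], [0, 0, 0]], [[0, 0, -0.015], [0, 0, 0]], [[0, 0, -0.018], [0, 0, 0]], [[0, 0, -0.021], [0, 0, 0]], [[0, 0, -0.023], [0, 0, 0]], [[0, 0, -0.023], [0, 0, 0]]]}}

```text
time_s: 46.85
position: [0.4693, -0.089, 0.1687]
tcp_rot: [[0.817, -0.0, 0.577], [-0.577, 0.0, 0.817], [-0.0, -1.0, -0.0]]
force: [-0.1, 0.2, -1.9]
opening: 0.158
```

Request:
{"name": "play_rows", "arguments": {"commands": [[[0, 0, -0.003], [0, 0, 0]], [[0, 0, -0.006], [0, 0, 0]], [[0, 0, -0.008], [0, 0, 0]], [[0, 0, -0.008], [0, 0, 0]]]}}

```text
time_s: 47.35
position: [0.4693, -0.089, 0.1606]
tcp_rot: [[0.817, -0.0, 0.577], [-0.577, 0.0, 0.817], [-0.0, -1.0, 0.0]]
force: [-0.1, 0.6, -2.2]
opening: 0.156
```

Already 12 mm in with no contact force: inside the socket. Down to the bottom.

Request:
{"name": "play_rows", "arguments": {"commands": [[[0, 0, -0.005], [0, 0, 0]], [[0, 0, -0.01], [0, 0, 0]], [[0, 0, -0.0125], [0, 0, 0]], [[0, 0, -0.0125], [0, 0, 0]], [[0, 0, -0.0125], [0, 0, 0]], [[0, 0, -0.0125], [0, 0, 0]]]}}

```text
time_s: 48.1
position: [0.4692, -0.089, 0.1483]
tcp_rot: [[0.817, -0.0, 0.577], [-0.577, 0.0, 0.817], [-0.0, -1.0, 0.0]]
force: [1.1, 0.4, -2.8]
opening: 0.157
```

Request:
{"name": "play_rows", "arguments": {"commands": [[[0, 0, 0], [0, 0, -0.12]], [[0, 0, 0], [0, 0, -0.24]], [[0, 0, 0], [0, 0, -0.36]], [[0, 0, 0], [0, 0, -0.48]], [[0, 0, 0], [0, 0, -0.6]], [[0, 0, 0], [0, 0, -0.7]], [[0, 0, 0], [0, 0, -0.8]], [[0, 0, 0], [0, 0, -0.8]]]}}

```text
time_s: 49.1
position: [0.4695, -0.0886, 0.1484]
tcp_rot: [[0.157, 0.0, 0.988], [-0.988, 0.001, 0.157], [-0.001, -1.0, 0.001]]
force: [0.9, 3.4, -3.3]
opening: 0.158
```

```bash
python3 - <<'E'
from m import *
s=read_state();print(s['position'],s['joint_positions'],s['force'],s['moment'],s['opening'])
E
```

```text
[ 0.4695 -0.0886  0.1484] [-24.149   28.284  108.362    0.07    43.3448  56.7787] [ 0.9106  3.3572 -3.3226] [ 0.7569 -0.3861  0.131 ] 0.15793315942266414
```

Request:
{"name": "play_rows", "arguments": {"commands": [[[0, 0, 0], [0, 0, -0.1]], [[0, 0, 0], [0, 0, -0.2]], [[0, 0, 0], [0, 0, -0.3]], [[0, 0, 0], [0, 0, -0.4]], [[0, 0, 0], [0, 0, -0.45]], [[0, 0, 0], [0, 0, -0.45]]]}}

```text
time_s: 49.85
position: [0.4693, -0.0889, 0.1484]
tcp_rot: [[-0.287, 0.0, 0.958], [-0.958, 0.0, -0.287], [-0.0, -1.0, 0.0]]
force: [0.7, 2.1, -2.0]
opening: 0.157
```

```bash
cat > st.py <<'E'
from m import *
s=read_state();x=s['tcp_rot'][:,0];print(s['position'],'yaw',np.degrees(np.arctan2(x[1],x[0])),s['force'],s['moment'],s['tau'][5],s['opening'])
E
python3 st.py;  python3 - <<'E'
from m import *
c=cap('wrist','w13');P=cloud(c);z=P[...,2]
hsv=cv2.cvtColor(c['frame'],cv2.COLOR_RGB2HSV)
m=(z>.07)&(z<.09)&(P[...,0]>.5)&(P[...,0]<.65)&(hsv[...,1]>50)
for l,st in big(m): print('die',st,rect(P,l))
m2=(z>.08)&(z<.092)&(P[...,0]>.61)&(P[...,0]<.69)
for y in(-.15,-.1,-.05):
    k=m2&(abs(P[...,1]-y)<.004)&(hsv[...,1]<50)
    if k.sum()>5: print('fence',y,np.percentile(P[k][:,0],[1,99]))
E
```

```text
[ 0.4693 -0.0889  0.1484] yaw -106.70138345265758 [ 0.7288  2.0716 -1.979 ] [ 0.605  -0.2539  0.23  ] 0.27980100363492966 0.15661450937131283
die [ 210    0  125  178 4643] (array([ 0.5842, -0.0969,  0.1007,  0.0502, -4.137 ]), 4643)
die [ 226    0   91  155 4872] (array([ 0.5884, -0.097 ,  0.085 ,  0.0324, -3.7193]), 4872)
die [299  71   4   8  24] (array([ 0.5839, -0.1121,  0.0045,  0.0014, -5.2223]), 24)
fence -0.1 [0.6208 0.6275]
```

Request:
{"name": "play_rows", "arguments": {"commands": [[[0, 0, 0], [0, 0, -0.04]], [[0, 0, 0], [0, 0, -0.08]], [[0, 0, 0], [0, 0, -0.12]], [[0, 0, 0], [0, 0, -0.12]], [[0, 0, 0], [0, 0, -0.12]]]}}

```text
time_s: 50.52
position: [0.4694, -0.0891, 0.1484]
tcp_rot: [[-0.401, 0.0, 0.916], [-0.916, -0.0, -0.401], [0.0, -1.0, 0.0]]
force: [1.1, 2.2, -0.9]
opening: 0.157
```

```bash
python3 st.py
```

```text
[ 0.4694 -0.0891  0.1484] yaw -113.63164576844268 [ 1.0693  2.2101 -0.9242] [ 0.5706 -0.1588  0.2119] 0.21318243350833654 0.15704937785423406
```

Request:
{"name": "play_rows", "arguments": {"commands": [[[0, 0, 0], [0, 0, -0.04]], [[0, 0, 0], [0, 0, -0.08]], [[0, 0, 0], [0, 0, -0.12]], [[0, 0, 0], [0, 0, -0.12]], [[0, 0, 0], [0, 0, -0.12]]]}}

```text
time_s: 51.15
position: [0.4693, -0.0891, 0.1483]
tcp_rot: [[-0.508, 0.0, 0.861], [-0.861, -0.0, -0.508], [0.0, -1.0, 0.0]]
force: [-0.0, 2.1, -0.3]
opening: 0.158
```

```bash
python3 st.py
```

```text
[ 0.4693 -0.0891  0.1483] yaw -120.52117417403727 [-0.0284  2.1252 -0.311 ] [ 0.4801 -0.1036  0.2862] 0.27131639420986176 0.1584739143392554
```

Request:
{"name": "play_rows", "arguments": {"commands": [[[0, 0, 0], [0, 0, -0.03]], [[0, 0, 0], [0, 0, -0.06]], [[0, 0, 0], [0, 0, -0.1]], [[0, 0, 0], [0, 0, -0.1]], [[0, 0, 0], [0, 0, -0.1]]]}}

```text
time_s: 51.78
position: [0.4693, -0.0892, 0.1483]
tcp_rot: [[-0.591, -0.0, 0.806], [-0.806, -0.0, -0.591], [0.0, -1.0, 0.0]]
force: [0.3, 0.7, 0.5]
opening: 0.157
```

```bash
python3 st.py; python3 - <<'E'
from m import *
c=cap('wrist','w14');P=cloud(c);z=P[...,2]
hsv=cv2.cvtColor(c['frame'],cv2.COLOR_RGB2HSV)
# profile along bed x at several bed y offsets: heights
O=np.array([.585,-.0958]);a=np.radians(-3.9);ex=np.array([np.cos(a),np.sin(a)]);ey=np.array([-ex[1],ex[0]])
B=np.dstack([(P[...,:2]-O)@ex,(P[...,:2]-O)@ey])
for y0 in(-.06,-.04,0,.04,.06):
    k=(abs(B[...,1]-y0)<.004)&(z>.08)&(z<.09)&(B[...,0]<-.03)
    d=(abs(B[...,1]-y0)<.004)&(z>.07)&(hsv[...,1]>60)&(abs(B[...,0])<.08)
    f=(abs(B[...,1]-y0)<.004)&(z>.08)&(z<.09)&(B[...,0]>.05)
    print(y0,'jaw edge',np.percentile(B[...,0][k],99) if k.sum()>5 else None,'die',np.percentile(B[...,0][d],[1,99]) if d.sum()>5 else None,'fence',np.percentile(B[...,0][f],1) if f.sum()>5 else None)
E
```

```text
[ 0.4693 -0.0892  0.1483] yaw -126.26026792026434 [0.313  0.7132 0.4683] [0.2912 0.002  0.5557] 0.554939266294241 0.156511992964976
-0.06 jaw edge -0.04874447454262565 die None fence None
-0.04 jaw edge -0.04896838805447107 die None fence None
0 jaw edge -0.03048669599071921 die [-0.0702  0.0584] fence 0.05883843400127825
0.04 jaw edge -0.04901882034905135 die [-0.0608 -0.0422] fence 0.05882096442746804
0.06 jaw edge -0.04907038362527555 die [-0.0714 -0.0581] fence 0.05881866261598869
```

Moment jumped to 0.56 N m and the measured gap from jaw to fence is 108 mm, so the jaw is tight. I back off within the play, lift the key and return it to the block.

Request:
{"name": "play_rows", "arguments": {"commands": [[[0, 0, 0], [0, 0, 0.12]], [[0, 0, 0], [0, 0, 0.23]], [[0, 0, 0], [0, 0, 0.23]], [[0, 0, 0.015], [0, 0, 0.23]], [[0, 0, 0.035], [0, 0, 0.23]], [[0, 0, 0.06], [0, 0, 0.23]], [[0, 0, 0.06], [0, 0, 0.23]]]}}

```text
time_s: 52.7
position: [0.4704, -0.0897, 0.2095]
tcp_rot: [[-0.395, 0.004, 0.919], [-0.919, -0.002, -0.395], [0.0, -1.0, 0.004]]
force: [1.2, -0.5, -2.1]
opening: 0.158
```

```bash
python3 st.py; python3 - <<'E'
from m import *
c=cap('wrist','w15');P=cloud(c);z=P[...,2];zt=read_state()['position'][2]
m=(z>zt-.025)&(z<zt-.004)&(np.hypot(P[...,0]-.4697,P[...,1]+.0886)<.06)
hsv=cv2.cvtColor(c['frame'],cv2.COLOR_RGB2HSV);g=c['frame'].mean(2)
for l,st in big(m&(g>70)): print('bar',st,rect(P,l),np.nanmedian(z[l]))
E
```

```text
[ 0.4704 -0.0897  0.2095] yaw -113.26104271043461 [ 1.1724 -0.4574 -2.1406] [0.0725 0.0325 0.0022] 0.008683631604071707 0.1576424846741738
bar [ 305  224   29  103 2726] (array([  0.4844,  -0.0957,   0.0541,   0.0137, -22.7543]), 2726) 0.1976569071399987
bar [308 357  25  17 355] (array([ 0.4389, -0.0764,  0.0131,  0.0125, 58.9503]), 355) 0.19749693751127773
```

Request:
{"name": "play_rows", "arguments": {"commands": [[[-0.006, -0.022, 0], [0, 0, 0]], [[-0.014, -0.055, 0], [0, 0, 0]], [[-0.024, -0.095, 0], [0, 0, 0]], [[-0.034, -0.135, 0], [0, 0, 0]], [[-0.044, -0.175, 0], [0, 0, 0]], [[-0.052, -0.205, 0], [0, 0, 0]], [[-0.0565, -0.2207, -0.01], [0, 0, 0]], [[-0.0565, -0.2207, -0.04], [0, 0, 0]], [[-0.0565, -0.2207, -0.06], [0, 0, 0]], [[-0.0565, -0.2207, -0.06], [0, 0, 0]]]}}

```text
time_s: 54.0
position: [0.4113, -0.3076, 0.1457]
tcp_rot: [[-0.393, -0.005, 0.92], [-0.92, 0.006, -0.393], [-0.003, -1.0, -0.006]]
force: [0.6, 0.2, -2.0]
opening: 0.155
```

```bash
python3 st.py
```

```text
[ 0.4113 -0.3076  0.1457] yaw -113.14479655915254 [ 0.6319  0.1922 -1.9548] [ 0.1139 -0.0002  0.0076] 0.003246038904762827 0.1547292870355707
```

Request:
{"name": "play_rows", "arguments": {"commands": [[[0, 0, 0], [0, 0, 0]], [[0, 0, 0], [0, 0, 0]], [[0, 0, -0.008], [0, 0, 0]], [[0, 0, -0.016], [0, 0, 0]], [[0, 0, -0.022], [0, 0, 0]], [[0, 0, -0.026], [0, 0, 0]], [[0, 0, -0.026], [0, 0, 0]]]}}

```text
time_s: 54.88
position: [0.4126, -0.3096, 0.1218]
tcp_rot: [[-0.393, -0.001, 0.92], [-0.92, 0.001, -0.393], [-0.0, -1.0, -0.001]]
force: [1.1, -1.0, -1.9]
opening: 0.161
```

Request:
{"name": "play_rows", "arguments": {"commands": [[[0, 0, -0.008], [0, 0, 0]], [[0, 0, -0.016], [0, 0, 0]], [[0, 0, -0.022], [0, 0, 0]], [[0, 0, -0.0245], [0, 0, 0]], [[0, 0, -0.0245], [0, 0, 0]], [[0, 0, -0.0245], [0, 0, 0]]]}}

```text
time_s: 55.62
position: [0.4129, -0.3099, 0.0979]
tcp_rot: [[-0.393, 0.0, 0.92], [-0.92, -0.0, -0.393], [0.0, -1.0, 0.0]]
force: [-0.5, 0.3, -2.8]
opening: 0.156
```

Key is in the block hole. Release, retreat, final check.

Request:
{"name": "play_rows", "arguments": {"commands": [[[0, 0, 0], [0, 0, 0]], [[0, 0, 0], [0, 0, 0]], [[0, 0, 0], [0, 0, 0]], [[0, 0, 0], [0, 0, 0]], [[0, 0, 0], [0, 0, 0]], [[0, 0, 0], [0, 0, 0]]], "gripper": 0.06}}

```text
time_s: 56.38
position: [0.4128, -0.3098, 0.0978]
tcp_rot: [[-0.393, -0.0, 0.92], [-0.92, 0.0, -0.393], [-0.0, -1.0, -0.0]]
force: [-0.5, -0.9, 0.5]
opening: 0.676
```

Request:
{"name": "play_rows", "arguments": {"commands": [[[0, 0, 0.03], [0, 0, 0]], [[0, 0, 0.07], [0, 0, 0]], [[0, 0, 0.12], [0, 0, 0]], [[-0.02, -0.045, 0.16], [0, 0, 0]], [[-0.04, -0.095, 0.16], [0, 0, 0]], [[-0.06, -0.145, 0.16], [0, 0, 0]], [[-0.08, -0.19, 0.16], [0, 0, 0]], [[-0.1, -0.23, 0.16], [0, 0, 0]], [[-0.11, -0.25, 0.16], [0, 0, 0]], [[-0.11, -0.25, 0.16], [0, 0, 0]]]}}

```text
time_s: 57.62
position: [0.3022, -0.5602, 0.2573]
tcp_rot: [[-0.395, 0.0, 0.919], [-0.919, 0.001, -0.395], [-0.001, -1.0, -0.0]]
force: [0.2, -0.4, -0.9]
opening: 0.687
```

```bash
python3 - <<'E'
from m import *
t=cap('top','t15');P=cloud(t);z=P[...,2];x,y=P[...,0],P[...,1];hsv=cv2.cvtColor(t['frame'],cv2.COLOR_RGB2HSV)
print('key',rect(P,(z>.076)&(z<.1)&(x<.5)&(x>.34)&(y<-.24)&(y>-.38)),np.nanmedian(z[(z>.076)&(z<.1)&(x<.5)&(x>.34)&(y<-.24)&(y>-.38)]))
print('brush',rect(P,(z>.04)&(z<.07)&(x<.46)&(x>.3)&(y>.17)&(y<.35)))
print('handle',rect(P,(z>.09)&(z<.12)&(y>.03)&(y<.1)&(x>.5)&(x<.7)))
O=np.array([.583,-.0955]);print('die',rect(P,(z>.07)&(z<.09)&(hsv[...,1]>60)&(x>.51)&(x<.65)&(y<.0)&(y>-.2)))
m=(hsv[...,0]<18)&(hsv[...,1]>90)&(y>.2)&(y<.4)&(x>.45)&(x<.69)
for l,st in big(m,2): print('off',st,rect(P,l)[0],np.nanpercentile(z[l],[5,50,95]))
for n,a in dict(jar=(.7174,.195),tub=(.35,.095),tape=(.69,-.25)).items():
    print(n,rect(P,(np.hypot(x-a[0],y-a[1])<.075)&(z>.015)&(z<.1))[0])
o=dict(np.load('/tmp/top0.npz'));P=cloud(o);z=P[...,2];x,y=P[...,0],P[...,1]
for n,a in dict(jar=(.7174,.195),tub=(.35,.095),tape=(.69,-.25)).items():
    print('was',n,rect(P,(np.hypot(x-a[0],y-a[1])<.075)&(z>.015)&(z<.1))[0])
f=t['frame'];b=cv2.resize(f[165:270,155:245],(340,396),interpolation=cv2.INTER_CUBIC)
cv2.imwrite('pics/c15.png',np.hstack([b,cv2.resize(f[155:335,270:490],(440,360+36))])[...,::-1])
E
```

```text
key (array([  0.4116,  -0.3073,   0.0846,   0.0156, -23.7254]), 257) 0.08453753265075226
brush (array([ 0.4093,  0.2401,  0.1034,  0.0445, -3.5832]), 881)
handle (array([ 0.5989,  0.0593,  0.1617,  0.021 , -4.8744]), 369)
die (array([ 0.5893, -0.0954,  0.1067,  0.0496, -4.0334]), 603)
off [220 192  10  17 118] [ 0.6313  0.2389  0.0607  0.0195 29.8043] [0.0229 0.0458 0.0704]
off [210 212  18  14 169] [ 0.5914  0.2536  0.0559  0.0345 72.7746] [0.0109 0.0214 0.0702]
off [218 227   8  16  94] [0.5438 0.2404 0.0414 0.0184 0.6747] [0.0381 0.0644 0.0712]
off [220 244   4   5  19] [ 0.5166  0.2442  0.0248  0.0098 34.8351] [0.0102 0.021  0.0683]
jar [  0.6976   0.2102   0.0968   0.0572 -36.297 ]
tub [  0.3536   0.0955   0.0766   0.0747 -16.6252]
tape [  0.6835  -0.251    0.1196   0.0965 -21.8896]
was jar [  0.6975   0.2108   0.0961   0.0571 -36.096 ]
was tub [  0.3537   0.0959   0.0765   0.0751 -23.8686]
was tape [  0.6922  -0.2442   0.119    0.0968 -87.543 ]
```

View pics/c15.png

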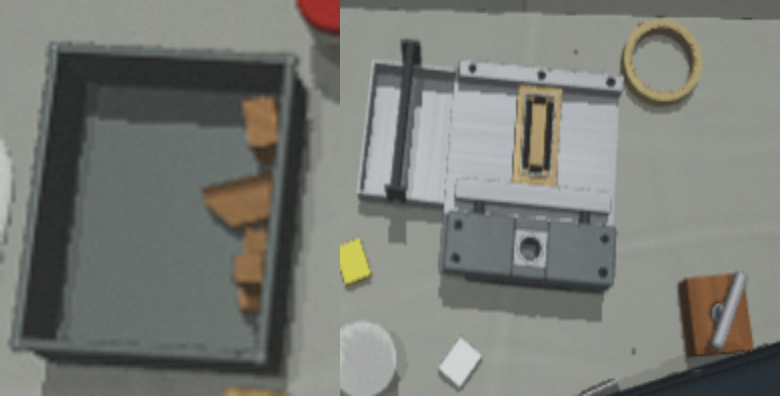

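Top view: die clamped, key upright in the block, pan under the lip, offcuts in the bin. The brush has been knocked to (0.409,0.240). One offcut reads high, so I check its heights and whether the brush is upright.

```bash
python3 - <<'E'
from m import *
np.set_printoptions(linewidth=200)
t=cap('top');P=cloud(t);z=P[...,2];x,y=P[...,0],P[...,1];hsv=cv2.cvtColor(t['frame'],cv2.COLOR_RGB2HSV)
m=(hsv[...,0]<18)&(hsv[...,1]>90)
for r in range(188,252,2): print(r,' '.join(('%3d%s'%(z[r,c]*1000 if z[r,c]==z[r,c] else 0,'*' if m[r,c] else ' ')) for c in range(206,236)))
b=(z>.04)&(z<.07)&(x<.48)&(x>.3)&(y>.17)&(y<.35);print('brush z',np.nanpercentile(z[b],[5,50,95]))
print(x[235,222],y[235,222])
E
```

```text
188  10    9   11   13   10   12   17   13   15   19   15   16   18   17   19   18   20   16   22   23   18   19   21   69   70   71   67   42   22   -1 
190   4    1    4    1    0    2    4    5    1    0    1    3    5    5    5    1    3    3    5    4    4   -2    8   68   70   67   51   39   21    9 
192   7    1    0   -2   -1    2    4    9    4    3    4    1    1   45*  43*  47*  47*  45*  52*  45*  50*  44*   4   71   69   71   45   35   24    9 
194   1    5    3    3    3    2    4    0    1    5    5    6    2   46   48*  44*  46*  46*  47*  41*  48*  44*  30*  69   68   65   42   32   21    6 
196   4    2    5    5    3    1    5   -2    2    1    3    0    5   42   45*  47*  41*  42*  46*  46*  49*  45*  34*  70   73   69   51   32   23    2 
198   3    0    4    6    2    7    2    8    3    1    6    1    1    5   42*  46*  47*  46*  44*  46*  43*  45*  69   71   69   66   45   41   17    5 
200   3    2    3    3    1    5    5    4    3    2    1    0    6    3   47   46*  47*  45*  47*  48*  43*  42*  70   69   69   49   37   31   24    2 
202   6    2    7    6
[... 3197 characters left out ...]
 -3    0    2 
244   4    4    0    3    6    6    4    3    3    2    2   -1   20   19*  20*  21*  21*  19*  68   70   67   43   34   20   10   -6    0    0    0   -4 
246   6    0    1    2    2    3    0    1    4    1    4    2   21   24*  18*  23*  17*  71   69   64   65   54   28   15    5    3   -1   -3    0    1 
248   1    3    4    3    4    2    8    2    3    4    2    1    4    6   10   13    7   70   69   69   67   48   33   26    4    0   -4   -3   -1   -1 
250   0    7    0    1    0    5    4    5    2    5    5    3    6    3    1    4    3   71   76   68   48   39   29   24   10   -4    0    3   -1    0 
brush z [0.0486 0.0547 0.0585]
0.5385731016557715 0.23987971479542197
```

The high one is the L piece standing on the bar: steps at 65, 39 and 20 mm, so its origin is near 42 mm, inside the limit. The brush stands upright and the tape, jar and tub have not moved. Handing in.

```bash
python3 -c "
from rig import *
print(hand_in()); print(read_state()['time_s'])"
```

```text
the job is handed in; nothing more can be done
None
the job is handed in; nothing more can be done
```

I carried out every step and handed the job in after about 58 s of robot time. `hand_in()` gave no verdict, so the results below come from my own last checks:

- **Offcuts:** I swept all four offcuts into the pan with the brush and tipped them into the bin, where all four now lie. The L-shaped one stands on edge on another piece. Its top is near 65 mm and I estimate its origin at about 42 mm, under the 65 mm limit.
- **Pan:** It is back under the lip. Its handle is within about 1 mm of where it started.
- **Die and jaw:** The die lies flat and square on the bed. The measured gap from jaw to fence was 108 mm, and the turning moment jumped to 0.56 N m at the end, so the jaw is tight.
- **Key:** It stands upright in its block within about 1 mm of where it started.
- **Brush:** It was knocked about 3 cm aside after I put it down. It still stands upright on the bench, so I left it there.
- **Bystanders:** Jar and tub measure within 1 mm of their starting places. My first tape measurement differed by about 1 cm, probably from other things in the measuring area. Its position in the picture has not changed.

The die first sat too close to the key for a centred grasp, so I dragged it 35 mm along the bench before lifting it.

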